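Put four battery cells back on the right charging docks

TASK

Each charging dock is set up for one kind of cell, shown by the colour of its rim, but all four big round cells stand in docks of the wrong colour. Swap them round so that every cell stands upright, right down in the seat of the dock with its own colour, and use the empty grey tray to set a cell aside while its place is still taken. Keep the cells upright and set them down rather than drop them.

Things in the scene. Friction and masses are not known exactly. Their poses are not given: they have to be found in the camera images.
- cell_blue: Large round battery cell in a lavender-blue shrink wrap, bare steel disc in the middle of its flat top: a plain upright cylinder 46 mm in diameter and 80 mm tall, about 340 g, loose. It may be gripped from above across any diameter (46 mm). Origin: centre of its underside; z up along its axis. At the start it stands in a dock of the wrong colour.
- cell_green: Large round battery cell in a green shrink wrap, bare steel disc in the middle of its flat top: a plain upright cylinder 46 mm in diameter and 80 mm tall, about 340 g, loose. It may be gripped from above across any diameter (46 mm). Origin: centre of its underside; z up along its axis. At the start it stands in a dock of the wrong colour.
- cell_red: Large round battery cell in a red shrink wrap, bare steel disc in the middle of its flat top: a plain upright cylinder 46 mm in diameter and 80 mm tall, about 340 g, loose. It may be gripped from above across any diameter (46 mm). Origin: centre of its underside; z up along its axis. At the start it stands in a dock of the wrong colour.
- cell_yellow: Large round battery cell in a yellow shrink wrap, bare steel disc in the middle of its flat top: a plain upright cylinder 46 mm in diameter and 80 mm tall, about 340 g, loose. It may be gripped from above across any diameter (46 mm). Origin: centre of its underside; z up along its axis. At the start it stands in a dock of the wrong colour.
- dock_blue: Charging dock with a lavender-blue round rim, fixed to the bench: black housing 24 mm high (120 by 88 mm, reaching 74 mm towards its control panel at its own -x, 46 mm to +x, 44 mm either way in y), and on it the round seat, a lavender-blue collar 60 mm inside, 72 mm outside, its rim 40 mm above the bench. The seat's floor, on which a cell stands, is 27 mm above the bench. Origin: on the bench under the centre of the seat; z up. Turned up to 0.5 rad either way.
- dock_green: Charging dock with a green round rim, fixed to the bench: black housing 24 mm high (120 by 88 mm, reaching 74 mm towards its control panel at its own -x, 46 mm to +x, 44 mm either way in y), and on it the round seat, a green collar 60 mm inside, 72 mm outside, its rim 40 mm above the bench. The seat's floor, on which a cell stands, is 27 mm above the bench. Origin: on the bench under the centre of the seat; z up. Turned up to 0.5 rad either way.
- dock_red: Charging dock with a red round rim, fixed to the bench: black housing 24 mm high (120 by 88 mm, reaching 74 mm towards its control panel at its own -x, 46 mm to +x, 44 mm either way in y), and on it the round seat, a red collar 60 mm inside, 72 mm outside, its rim 40 mm above the bench. The seat's floor, on which a cell stands, is 27 mm above the bench. Origin: on the bench under the centre of the seat; z up. Turned up to 0.5 rad either way.
- dock_yellow: Charging dock with a yellow round rim, fixed to the bench: black housing 24 mm high (120 by 88 mm, reaching 74 mm towards its control panel at its own -x, 46 mm to +x, 44 mm either way in y), and on it the round seat, a yellow collar 60 mm inside, 72 mm outside, its rim 40 mm above the bench. The seat's floor, on which a cell stands, is 27 mm above the bench. Origin: on the bench under the centre of the seat; z up. Turned up to 0.5 rad either way.
- tray: Empty low square grey tray with a dark rubber pad, fixed to the bench, for setting one cell aside: 92 by 92 mm outside, 84 by 84 mm inside, rim 16 mm and floor 5 mm above the bench. Origin: on the bench under its centre; z up.
There are look-alikes about, which are no part of the job. There is more than one size of the cell_red; the one meant has the size given above.

How it is judged (in metres and radians):
On the way:
1. a cell has been set aside, standing and released, in the grey tray (((horizontal distance between cell_blue and tray below 0.03 m and z of cell_blue in the frame of tray below 0.01 m and angle between cell_blue's own z axis and vertical below 0.1 rad and linear speed of cell_blue below 0.03 m/s and contact force between cell_blue and the fingers below 0.3 N) or (horizontal distance between cell_green and tray below 0.03 m and z of cell_green in the frame of tray below 0.01 m and angle between cell_green's own z axis and vertical below 0.1 rad and linear speed of cell_green below 0.03 m/s and contact force between cell_green and the fingers below 0.3 N) or (horizontal distance between cell_red and tray below 0.03 m and z of cell_red in the frame of tray below 0.01 m and angle between cell_red's own z axis and vertical below 0.1 rad and linear speed of cell_red below 0.03 m/s and contact force between cell_red and the fingers below 0.3 N) or (horizontal distance between cell_yellow and tray below 0.03 m and z of cell_yellow in the frame of tray below 0.01 m and angle between cell_yellow's own z axis and vertical below 0.1 rad and linear speed of cell_yellow below 0.03 m/s and contact force between cell_yellow and the fingers below 0.3 N))), for 0.2 s.
At the end, for the whole second after the job is handed in: Every cell stands in the dock of its own colour: its axis within 10 mm of the seat's centre, its underside on the seat's floor (less than 31 mm above the bench), within 0.1 rad of upright, at rest and released (horizontal distance between cell_blue and dock_blue below 0.01 m and z of cell_blue in the frame of dock_blue below 0.031 m and angle between each of cell_blue, cell_green, cell_red, cell_yellow's own z axis and vertical below 0.1 rad and linear speed of each of cell_blue, cell_green, cell_red, cell_yellow below 0.03 m/s and contact force between each of cell_blue, cell_green, cell_red, cell_yellow and the fingers below 0.3 N and horizontal distance between cell_green and dock_green below 0.01 m and z of cell_green in the frame of dock_green below 0.031 m and horizontal distance between cell_red and dock_red below 0.01 m and z of cell_red in the frame of dock_red below 0.031 m and horizontal distance between cell_yellow and dock_yellow below 0.01 m and z of cell_yellow in the frame of dock_yellow below 0.031 m); the robot touches nothing.
It fails at once if a cell is tipped over (more than 0.5 rad from upright) (angle between any of cell_blue, cell_green, cell_red, cell_yellow's own z axis and vertical above 0.5 rad).
It fails at once if a cell is dropped (out of the fingers and falling faster than 0.6 m/s, that is from about 2 cm or more) ((contact force between cell_blue and the fingers below 0.3 N and linear speed of cell_blue above 0.6 m/s) or (contact force between cell_green and the fingers below 0.3 N and linear speed of cell_green above 0.6 m/s) or (contact force between cell_red and the fingers below 0.3 N and linear speed of cell_red above 0.6 m/s) or (contact force between cell_yellow and the fingers below 0.3 N and linear speed of cell_yellow above 0.6 m/s)).
It also fails if it takes over 122 s, if anything falls off the work surface, if the arm or the gripper's body presses on something with over 40 N, if the wrist force passes 120 N, or if a joint passes its speed limit or range.

ROBOT

A 6-joint arm with a two-finger parallel gripper is mounted at the origin on the work surface. World frame = base frame: x ahead of the robot, y to its left, z up, the work surface at z = 0. Lengths are in mm, angles in rad, forces in N, time in s.
With the tool pointing down it reaches from about 350 to 1000 mm from the base axis. Payload 7.1 kg.
Tool frame: the origin (TCP) lies on the mounting face of the last link; the fingertips stand 173 mm ahead of it and the grasp point (between the pads) lies 155 mm ahead of it; z points along the fingers, y is the direction in which the jaws open and shut (so a half turn about z gives the same grasp; the last joint's range is limited). The gripper opens to 85 mm and grips with 20 to 120 N. Pads are 22 mm wide; open, the fingers measure 114 mm over their backs; the gripper's body (76 mm by 85 mm) begins 54 mm behind the grasp point. The pads swing forward as they close: fully open they stand 13 mm farther back than shut.
Start: joints at [-1.157, 0.423, 1.63, -0, 1.089, -0.019], TCP at [262.149, -567.348, 404.719] pointing down, gripper open.
Joint ranges: [-3, 3], [-0.9, 2.11], [0.09, 2.58], [-1.31, 4.45], [0.11, 2.69], [-2.54, 2.54]. Speed limits (rad/s): [2.39, 2.39, 3.01, 3.14, 3.14, 3.14].

INTERFACE

Orientations are given as a unit quaternion [x, y, z, w].
In Python, from plant import manip, eyes gives the robot as it stands.
- The arm moves only by the tool apply_moves, never from a script. Its argument "increments" is a list of rows, each an object of numbers: "ax", "ay", "az": the turn, a rotation vector about the tool's x, y, z in degrees; "x", "y", "z": the shift along the tool's x, y, z in m; "gripper": the opening, from 0 (shut) to 1 (fully open). In form: [{"ax": .., "ay": .., "az": .., "x": .., "y": .., "z": .., "gripper": ..}, ...]. A call has 1 to 12 rows; each row shifts and turns the pose as measured when the row begins, along the tool's axes as they then stand; what a row does not reach is not made up. A row lasts 1/12 s, in which the tool goes at most 41.7 mm and 7.16 degrees, less where a joint would pass 70% of its speed; a pose out of reach is approached as far as the arm can. A call with a gripper value outside its range is refused whole. The fingers move at their own pace and stop on an object; "newtons" is the grip in N (left out, the last holds). Time passes only in rows, so rows that do not move let the fingers close. It gives the time, the measured TCP pose, the force and the opening at its end, in the units of the state.
- manip.get_obs(): the state, without advancing time (a new reading comes with each control period).
- eyes.camera(name): name is "scene" or "top" or "wrist"; returns the picture (400x640x3 uint8, blue, green, red); there is no depth.
- eyes.camera_params(name): a dict with "K" (3x3 intrinsics, pixels), "rvec" (rotation vector, rad) and "tvec" (3), from world to camera coordinates, as OpenCV has them; the wrist camera has in their place "T_tool_cam" (4x4, takes a point from camera to tool coordinates, whose origin is the TCP and whose axes are the flange's). Camera axes: x right, y down, z forward; pixel columns grow to the right and rows downward; lengths in mm; the calibration is good to about 2 mm. The wrist camera is an equidistant fisheye: a pixel r from the principal point sees the ray r / f radians off the axis. A picture is of the moment at which its call begins: read the wrist's pose just before it. camera_params takes no time and is no camera call.
- manip.job_done(): hands the job in, once; it reports no verdict.
The state is a dict: "t": time; "joint_pos": joint angles; "joint_vel": joint speeds; "tau": joint torques, N m; "ee_pos": TCP position; "ee_rot": TCP orientation; "force": force on the tool from outside, world axes, zero at the start; "ft_torque": the same for the moment, N m; "gripper_width": opening from 0.0 (shut) to 1.0 (fully open).
Only numpy, scipy, OpenCV 4.12 (cv2) and the standard library are available. Lean on these libraries where they do the work, as an engineer would, in place of code of your own. Each camera call takes 0.05 s, during which the arm holds its last target. There are 200 camera calls.

## Working session

There is one attempt and no reset: what is moved stays moved. The work goes in short steps, Python scripts to look and compute and a tool call to move; the robot and the scene stay as the last step left them, time stands still between calls to the robot, and variables do not carry over. Pictures are saved under pics/ and viewed, about 12 in all and at most 16, crops included, and the job is handed in when it is done.

Besides the shell and the picture viewer there is one more tool, called after ">>>" as name([rows], argument=value, ...), one row to a line, values as JSON. apply_moves: Moves the arm, as the interface text tells. Its arguments: {"type":"object","properties":{"increments":{"type":"array"},"newtons":{"type":"number"}},"required":["increments"]}

```bash
mkdir -p pics; ls
python3 - <<'E'
from plant import manip, eyes
import cv2,numpy as np
o=manip.get_obs();print(o)
for n in ["scene","top"]:
    im=eyes.camera(n);cv2.imwrite(f"pics/{n}0.png",im)
    p=eyes.camera_params(n);R=cv2.Rodrigues(np.array(p["rvec"],float))[0];print(n,p["K"],"campos",-R.T@np.array(p["tvec"]).ravel())
print(eyes.camera_params("wrist"))
E
```

```text
pics
{'t': 0.0, 'joint_pos': array([-1.15701411e+00,  4.23839633e-01,  1.63073539e+00,  1.61813923e-06,
        1.08856774e+00, -1.90057744e-02]), 'joint_vel': array([ 5.37571401e-04,  4.03745824e-04, -7.63110290e-05, -1.56646542e-03,
        1.38763062e-03,  9.79056956e-04]), 'tau': array([ 4.43052149e-04, -5.57389677e+01, -2.81746137e+01, -6.95790391e-05,
        7.33770052e-03,  4.79640050e-06]), 'ee_pos': array([ 262.02880218, -567.09570057,  403.92839295]), 'ee_rot': array([ 9.76677827e-01,  2.14708690e-01, -1.51292729e-04, -7.60146173e-04]), 'force': array([ 0.14710087, -0.56750202, -1.01738544]), 'ft_torque': array([-0.03268648,  0.03774172, -0.0104084 ]), 'gripper_width': 0.9987216133422995}
scene [[369.28471609   0.         316.80453497]
 [  0.         369.28471609 198.664994  ]
 [  0.           0.           1.        ]] campos [ 986.18493114 -420.81628395  528.44984396]
top [[511.77675909   0.         306.36293195]
 [  0.         511.77675909 195.42364962]
 [  0.           0.           1.        ]] campos [ 355.12760812   56.51516117 1238.5757315 ]
{'K': array([[309.70691629,   0.        , 320.41625135],
       [  0.        , 309.70691629, 196.51144348],
       [  0.        ,   0.        ,   1.        ]]), 'T_tool_cam': array([[-8.18056547e-04, -9.49275160e-01, -3.14445545e-01,
         8.14010088e+01],
       [ 9.99998653e-01, -1.22390012e-03,  1.09323392e-03,
        -5.68845865e-02],
       [-1.42262975e-03, -3.14444227e-01,  9.49274883e-01,
         3.05153929e+01],
       [ 0.00000000e+00,  0.00000000e+00,  0.00000000e+00,
         1.00000000e+00]])}
```

View pics/top0.png

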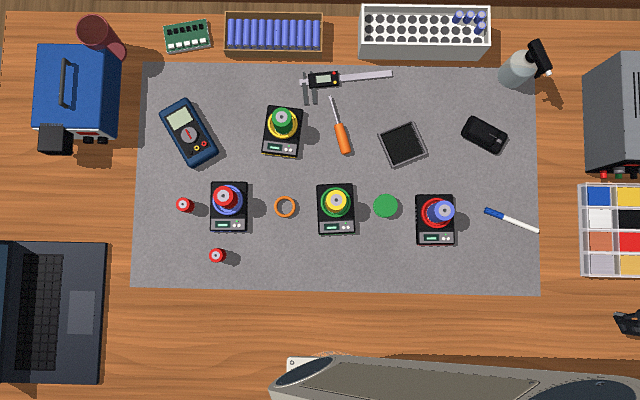

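View pics/scene0.png

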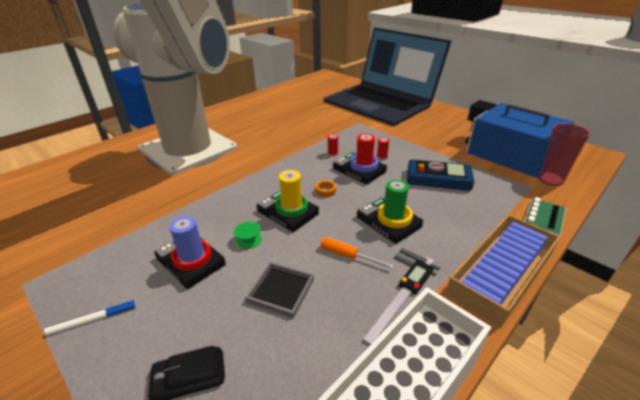

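```bash
cat > h.py <<'E'
from plant import manip, eyes
import cv2,numpy as np
from scipy.spatial.transform import Rotation as Ro
from scipy.optimize import least_squares
def rays(name,px,obs=None):
    p=eyes.camera_params(name);K=p["K"];px=np.array(px,float).reshape(-1,2)
    q=(px-K[:2,2])/K[0,0]
    if name!="wrist":
        R=cv2.Rodrigues(np.array(p["rvec"],float))[0]
        return -R.T@np.array(p["tvec"],float).ravel(), np.c_[q,np.ones(len(q))]@R
    r=np.linalg.norm(q,axis=1)+1e-9
    d=np.c_[q*(np.sin(r)/r)[:,None],np.cos(r)]
    Rt=Ro.from_quat(obs["ee_rot"]).as_matrix();T=p["T_tool_cam"]
    return obs["ee_pos"]+Rt@T[:3,3], d@(Rt@T[:3,:3]).T
def onz(name,px,z,obs=None):
    c,d=rays(name,px,obs);return (c+d*((z-c[2])/d[:,2])[:,None])[:,:2]
def pix(name,P,obs=None):
    p=eyes.camera_params(name);K=p["K"];P=np.array(P,float).reshape(-1,3)
    if name!="wrist":
        return cv2.projectPoints(P,p["rvec"],np.array(p["tvec"],float),K,None)[0].reshape(-1,2)
    Rt=Ro.from_quat(obs["ee_rot"]).as_matrix();T=p["T_tool_cam"]
    c=((P-obs["ee_pos"])@Rt-T[:3,3])@T[:3,:3]
    rho=np.linalg.norm(c[:,:2],axis=1)+1e-9
    return K[:2,2]+K[0,0]*c[:,:2]*(np.arctan2(rho,c[:,2])/rho)[:,None]
HUE=dict(red=(174,6),yellow=(18,35),green=(45,80),blue=(108,130))
def mask(im,col):
    h,s,v=cv2.split(cv2.cvtColor(im,cv2.COLOR_BGR2HSV));a,b=HUE[col]
    m=((h>=a)|(h<=b)) if a>b else ((h>=a)&(h<=b))
    return (m&(s>70)&(v>60)).astype(np.uint8)
def circ(P,r,robust=1.5):
    f=lambda c:np.linalg.norm(P-c,axis=1)-r
    s=least_squares(f,P.mean(0),loss="soft_l1",f_scale=robust);return s.x,np.sqrt(np.median(f(s.x)**2))
def local(im,uv,rad):
    yy,xx=np.mgrid[:im.shape[0],:im.shape[1]];return ((xx-uv[0])**2+(yy-uv[1])**2<rad*rad).astype(np.uint8)
E
python3 - <<'E'
from h import *
im=cv2.imread("pics/top0.png");sc=cv2.imread("pics/scene0.png")
hsv=cv2.cvtColor(im,cv2.COLOR_BGR2HSV)
C={"red":((225,196),"blue"),"green":((283,120),"yellow"),"yellow":((336,201),"green"),"blue":((443,210),"red")}
for c,(uv,d) in C.items():
    L=local(im,uv,12)
    st=((hsv[...,1]<60)&(hsv[...,2]>110)).astype(np.uint8)*L
    n,l,s,ce=cv2.connectedComponentsWithStats(st);
    k=1+np.argmax(s[1:,4]) if n>1 else 0
    m=mask(im,d)*local(im,uv,24);mc=mask(im,c)*L
    ct=max(cv2.findContours(m,0,cv2.CHAIN_APPROX_NONE)[0],key=cv2.contourArea).reshape(-1,2)
    h=cv2.convexHull(ct).reshape(-1,2)
    print(c,"steel",s[k,4],ce[k],"xy",onz("top",ce[k],107),"| dock",d,m.sum(),circ(onz("top",h,40),36))
g=cv2.cvtColor(im,cv2.COLOR_BGR2HSV)
m=(g[...,2]<75).astype(np.uint8)*local(im,(403,144),26)
ct=max(cv2.findContours(m,0,2)[0],key=cv2.contourArea);r=cv2.minAreaRect(ct);print("tray",r,onz("top",r[0],10),onz("top",cv2.boxPoints(r),10))
for uv in [(184,205),(217,256)]:print("small",onz("top",uv,50))
crop=cv2.resize(im[95:275,165:475],None,fx=2.5,fy=2.5,interpolation=cv2.INTER_CUBIC);cv2.imwrite("pics/crop1.png",crop)
E
```

```text
red steel 103 [222.70873786 195.33980583] xy [[473.32355193 257.46029553]] | dock blue 315 (array([470.75777154, 258.530738  ]), np.float64(0.4192616654442694))
green steel 99 [281.05050505 116.35353535] xy [[655.82767723 132.43267447]] | dock yellow 307 (array([656.42606822, 133.98485982]), np.float64(0.7047819190515341))
yellow steel 100 [336.  199.5] xy [[469.42014439   5.10008765]] | dock green 342 (array([470.98165978,   4.07367554]), np.float64(0.26378661977118156))
blue steel 104 [444.29807692 209.90384615] xy [[ 451.43805848 -234.53891813]] | dock red 323 (array([ 450.03952848, -231.58934864]), np.float64(0.5867245251272187))
tray ((402.10235595703125, 142.93060302734375), (34.00349426269531, 33.80946731567383), 67.16634368896484) [[ 621.19236121 -158.01275391]] [[ 642.73302772 -103.89791993]
 [ 676.9949285  -179.82021348]
 [ 599.75491744 -211.86826995]
 [ 565.8953576  -136.40285957]]
small [[454.64549177 357.28476792]]
small [[338.0921253  275.14336641]]
```

View pics/crop1.png

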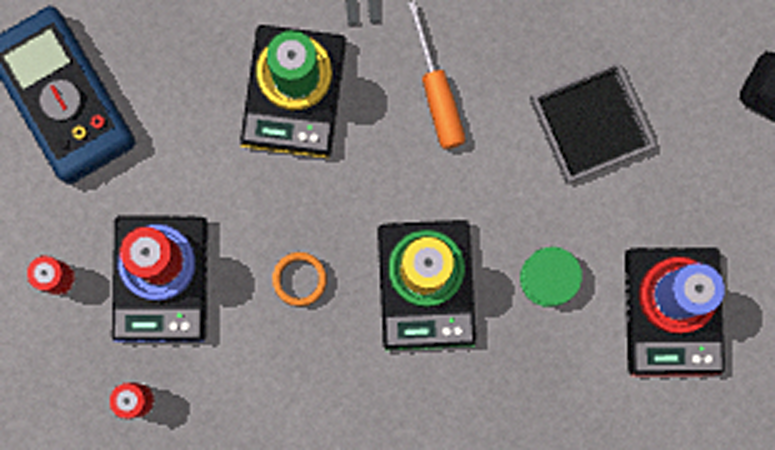

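Candidates: for red, the big cell at top px (223,195) on the blue dock, against small ones at (184,205) and (217,256). For green, the cell at (281,116) on the yellow dock, against the flat green disc at (386,206). For yellow, the cell at (336,200) on the green dock, against the orange ring at (285,207). For blue, the cell at (444,210) on the red dock, against the small blue cells in the boxes near (275,33) and (470,17). The crop confirms that the four big cells stand in the docks, and the tray is at (402,143). I'll start with the blue cell, moving it to the tray.

>>> apply_moves([
  {"az":6.2},
  {"az":6.2},
  {"az":6.2},
  {"az":6.2},
  {"x":0.01,"y":-0.02},
  {"x":0.02,"y":-0.035},
  {"x":0.02,"y":-0.035},
  {"x":0.02,"y":-0.035},
  {"x":0.02,"y":-0.035},
  {"x":0.02,"y":-0.035},
  {"x":0.02,"y":-0.035},
  {"x":0.02,"y":-0.035},
], newtons=60)

```text
validation failed for argument at $.in...
```

>>> apply_moves([
  {"ax":0,"ay":0,"az":6.2,"x":0,"y":0,"z":0,"gripper":1},
  {"ax":0,"ay":0,"az":6.2,"x":0,"y":0,"z":0,"gripper":1},
  {"ax":0,"ay":0,"az":6.2,"x":0,"y":0,"z":0,"gripper":1},
  {"ax":0,"ay":0,"az":6.2,"x":0,"y":0,"z":0,"gripper":1},
], newtons=60)

```text
t: 0.43
ee_pos: [261.8, -566.5, 402.0]
ee_rot: [1.0, -0.008, -0.001, -0.002]
force: [0.1, -0.6, -0.1]
gripper_width: 0.999
```

>>> apply_moves([
  {"ax":0,"ay":0,"az":-0.9,"x":0.01,"y":-0.02,"z":0,"gripper":1},
  {"ax":0,"ay":0,"az":0,"x":0.02,"y":-0.035,"z":0,"gripper":1},
  {"ax":0,"ay":0,"az":0,"x":0.02,"y":-0.035,"z":0,"gripper":1},
  {"ax":0,"ay":0,"az":0,"x":0.02,"y":-0.035,"z":0,"gripper":1},
  {"ax":0,"ay":0,"az":0,"x":0.02,"y":-0.035,"z":0,"gripper":1},
  {"ax":0,"ay":0,"az":0,"x":0.02,"y":-0.035,"z":0,"gripper":1},
  {"ax":0,"ay":0,"az":0,"x":0.02,"y":-0.035,"z":0,"gripper":1},
  {"ax":0,"ay":0,"az":0,"x":0.02,"y":-0.035,"z":0,"gripper":1},
  {"ax":0,"ay":0,"az":0,"x":0.02,"y":-0.035,"z":0,"gripper":1},
  {"ax":0,"ay":0,"az":0,"x":0.02,"y":-0.035,"z":0,"gripper":1},
  {"ax":0,"ay":0,"az":0,"x":0,"y":0,"z":0,"gripper":1},
])

```text
t: 1.35
ee_pos: [458.4, -222.0, 399.2]
ee_rot: [1.0, -0.007, -0.002, -0.004]
force: [0.4, -0.0, -0.0]
gripper_width: 1.002
```

Run:
```python
from h import *
o=manip.get_obs();im=eyes.camera("wrist");cv2.imwrite("pics/w1.png",im);np.save("pics/w1.npy",np.r_[o["ee_pos"],o["ee_rot"]])
print(o["ee_pos"],o["ee_rot"]);print(pix("wrist",[[451.4,-234.5,107],[450,-231.6,40],[469.4,5.1,107]],o))
```

```text
[ 458.36800056 -221.9880235   399.24782167] [ 0.9999648  -0.00719887 -0.00242733 -0.00356178]
[[336.95689373 196.67470289]
 [331.55923338 178.45805043]
 [106.63478101 183.31981498]]
```

View pics/w1.png

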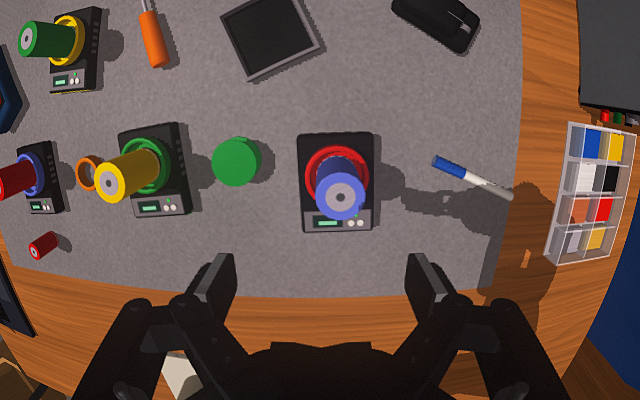

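The wrist view shows the blue cell's top at about (340,197) (predicted (337,197)), the red rim around (336,173) and the tray at (270,35). I'll refine these from the wrist image.

```bash
cat >> h.py <<'E'
def steel(im,uv,rad,name,o,z=107,col=None):
    "cell top: circle fit (r 23) to the colour blob's lobe round uv, and steel disc centroid"
    hsv=cv2.cvtColor(im,cv2.COLOR_BGR2HSV)
    st=((hsv[...,1]<60)&(hsv[...,2]>90)).astype(np.uint8)*local(im,uv,rad)
    cs=[c for c in cv2.findContours(st,0,1)[0]]
    c=max(cs,key=cv2.contourArea);ctr=cv2.minEnclosingCircle(c)[0]
    return onz(name,ctr,z,o)[0]
def rim(im,uv,rad,col,name,o,z=40,r=36):
    m=mask(im,col)*local(im,uv,rad)
    cs=[c.reshape(-1,2) for c in cv2.findContours(m,0,1)[0] if len(c)>15]
    h=cv2.convexHull(np.vstack(cs)).reshape(-1,2)
    return circ(onz(name,h,z,o),r)
E
python3 - <<'E'
from h import *
im=cv2.imread("pics/w1.png");a=np.load("pics/w1.npy");o=dict(ee_pos=a[:3],ee_rot=a[3:])
print("blue cell",steel(im,(340,197),18,"wrist",o),"red rim",rim(im,(336,175),48,"red","wrist",o))
print("yellow cell",steel(im,(110,183),16,"wrist",o),"green rim",rim(im,(147,165),40,"green","wrist",o))
g=cv2.cvtColor(im,cv2.COLOR_BGR2HSV)[...,2]
m=((g<70).astype(np.uint8))*local(im,(270,36),52)
ct=max(cv2.findContours(m,0,2)[0],key=cv2.contourArea);r=cv2.minAreaRect(ct);print("tray",r,onz("wrist",r[0],8,o))
E
```

```text
blue cell [ 451.1753469  -237.21753583] red rim (array([ 452.16099484, -236.69917182]), np.float64(0.37716197630652715))
yellow cell [469.8120827    2.53704034] green rim (array([4.71654878e+02, 2.38269293e-02]), np.float64(0.3754024554669366))
tray ((265.83538818359375, 30.01032257080078), (67.80287170410156, 73.16217803955078), 64.61209106445312) [[ 620.69837705 -159.1892515 ]]
```

```bash
cat > go.py <<'E'
import sys
from h import *
def go(*t):
    o=manip.get_obs();R=Ro.from_quat(o["ee_rot"])
    g=o["ee_pos"]+R.apply([0,0,155])
    w=(R.inv()*Ro.from_quat([1,0,0,0])).as_rotvec(degrees=True)
    # target TCP for vertical tool, expressed in present tool axes
    d=R.inv().apply(np.array(t)+[0,0,155]-o["ee_pos"])
    print("t %.2f"%o["t"],"grasp",g.round(1),"turn deg",w.round(2),"shift mm",d.round(1),"F",o["force"].round(1),"w %.3f"%o["gripper_width"])
if __name__=="__main__": go(*map(float,sys.argv[1:4]))
E
python3 go.py 451.3 -236 77
```

```text
t 1.40 grasp [ 456.5 -222.7  244.1] turn deg [-0.35  0.33 -0.79] shift mm [ -5.   13.4 167.1] F [-0.4  0.4 -0.6] w 0.999
```

>>> apply_moves([
  {"ax":-0.35,"ay":0.33,"az":-0.8,"x":-0.005,"y":0.0134,"z":0.01,"gripper":1},
  {"ax":0,"ay":0,"az":0,"x":0,"y":0,"z":0.02,"gripper":1},
  {"ax":0,"ay":0,"az":0,"x":0,"y":0,"z":0.02,"gripper":1},
  {"ax":0,"ay":0,"az":0,"x":0,"y":0,"z":0.02,"gripper":1},
])

```text
t: 1.73
ee_pos: [453.4, -238.7, 331.0]
ee_rot: [1.0, 0.002, 0.004, 0.003]
force: [-0.7, -0.6, -0.6]
gripper_width: 1.0
```

```bash
python3 go.py 451.3 -236 77
```

```text
t 1.73 grasp [ 454.6 -239.6  176. ] turn deg [ 0.34 -0.45  0.28] shift mm [-2.8 -3.3 98.9] F [-0.7 -0.6 -0.6] w 1.000
```

>>> apply_moves([
  {"ax":0.15,"ay":-0.2,"az":0.15,"x":-0.0025,"y":-0.003,"z":0.02,"gripper":1},
  {"ax":0,"ay":0,"az":0,"x":0,"y":0,"z":0.02,"gripper":1},
  {"ax":0,"ay":0,"az":0,"x":0,"y":0,"z":0.02,"gripper":1},
  {"ax":0,"ay":0,"az":0,"x":0,"y":0,"z":0.015,"gripper":1},
  {"ax":0,"ay":0,"az":0,"x":0,"y":0,"z":0,"gripper":1},
])

```text
t: 2.15
ee_pos: [446.8, -240.0, 248.7]
ee_rot: [1.0, -0.002, -0.001, 0.001]
force: [-0.7, 0.7, 0.1]
gripper_width: 1.002
```

```bash
python3 go.py 451.3 -236 77
```

```text
t 2.15 grasp [ 446.6 -240.2   93.7] turn deg [ 0.07  0.11 -0.17] shift mm [ 4.5 -4.1 16.7] F [-0.7  0.7  0.1] w 1.002
```

>>> apply_moves([
  {"ax":0,"ay":0,"az":0,"x":0.0045,"y":-0.004,"z":0.008,"gripper":1},
  {"ax":0,"ay":0,"az":0,"x":0,"y":0,"z":0.008,"gripper":1},
  {"ax":0,"ay":0,"az":0,"x":0,"y":0,"z":0,"gripper":1},
])

```text
t: 2.4
ee_pos: [451.1, -237.7, 231.9]
ee_rot: [1.0, -0.003, -0.001, 0.001]
force: [-0.5, -0.0, -0.4]
gripper_width: 1.003
```

```bash
python3 go.py 451.3 -236 77
```

```text
t 2.40 grasp [ 450.7 -237.9   76.9] turn deg [ 0.08  0.12 -0.32] shift mm [ 0.2 -1.7 -0.1] F [-0.5 -0.  -0.4] w 1.003
```

>>> apply_moves([
  {"ax":0,"ay":0,"az":0,"x":0,"y":-0.0015,"z":0,"gripper":0.7},
  {"ax":0,"ay":0,"az":0,"x":0,"y":0,"z":0,"gripper":0.4},
  {"ax":0,"ay":0,"az":0,"x":0,"y":0,"z":0,"gripper":0.4},
  {"ax":0,"ay":0,"az":0,"x":0,"y":0,"z":0,"gripper":0.4},
  {"ax":0,"ay":0,"az":0,"x":0,"y":0,"z":0,"gripper":0.4},
  {"ax":0,"ay":0,"az":0,"x":0,"y":0,"z":0,"gripper":0.4},
], newtons=60)

```text
t: 2.9
ee_pos: [451.9, -236.4, 234.2]
ee_rot: [1.0, -0.002, 0.001, 0.002]
force: [-0.1, 0.9, -3.6]
gripper_width: 0.527
```

```bash
python3 go.py 621 -158.5 195
```

```text
t 2.90 grasp [ 452.1 -236.9   79.2] turn deg [ 0.19 -0.06 -0.28] shift mm [ 168.8  -78.4 -115.8] F [-0.1  0.9 -3.6] w 0.527
```

>>> apply_moves([
  {"ax":0,"ay":0,"az":0,"x":0,"y":0,"z":-0.01,"gripper":0.4},
  {"ax":0,"ay":0,"az":0,"x":0,"y":0,"z":-0.02,"gripper":0.4},
  {"ax":0,"ay":0,"az":0,"x":0.005,"y":0,"z":-0.02,"gripper":0.4},
  {"ax":0,"ay":0,"az":0,"x":0.015,"y":-0.006,"z":-0.01,"gripper":0.4},
  {"ax":0,"ay":0,"az":0,"x":0.025,"y":-0.012,"z":0,"gripper":0.4},
  {"ax":0,"ay":0,"az":0,"x":0.03,"y":-0.014,"z":0,"gripper":0.4},
  {"ax":0,"ay":0,"az":0,"x":0.03,"y":-0.014,"z":0,"gripper":0.4},
  {"ax":0,"ay":0,"az":0,"x":0.03,"y":-0.014,"z":0,"gripper":0.4},
  {"ax":0,"ay":0,"az":0,"x":0.02,"y":-0.012,"z":0,"gripper":0.4},
  {"ax":0,"ay":0,"az":0,"x":0.01,"y":-0.004,"z":0,"gripper":0.4},
  {"ax":0,"ay":0,"az":0,"x":0,"y":0,"z":0,"gripper":0.4},
])

```text
t: 3.82
ee_pos: [621.3, -156.4, 301.9]
ee_rot: [1.0, -0.004, -0.001, -0.0]
force: [-1.1, 0.2, -3.7]
gripper_width: 0.524
```

```bash
python3 go.py 621 -158.5 58
python3 - <<'E'
from h import *
im=eyes.camera("scene");cv2.imwrite("pics/s1.png",im)
im=eyes.camera("top");cv2.imwrite("pics/t1.png",im)
c=mask(im,"red")*local(im,(436,213),24)
print("red rim",rim(im,(436,213),24,"red","top",None))
E
```

```text
t 3.82 grasp [ 621.  -156.4  146.9] turn deg [-0.    0.12 -0.46] shift mm [-0.1  2.1 88.9] F [-1.1  0.2 -3.7] w 0.524Traceback (most recent call last):
  File "<stdin>", line 5, in <module>
  File "h.py", line 45, in rim
    h=cv2.convexHull(np.vstack(cs)).reshape(-1,2)
                     ~~~~~~~~~^^^^
    return _nx.concatenate(arrs, 0, dtype=dtype, casting=casting)
           ~~~~~~~~~~~~~~~^^^^^^^^^^^^^^^^^^^^^^^^^^^^^^^^^^^^^^^
ValueError: need at least one array to concatenate
```

View pics/s1.png

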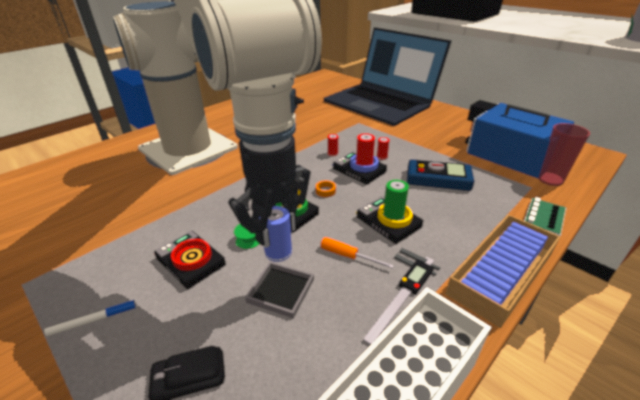

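The scene view shows the blue cell held upright at (277,235) over the tray, and the empty red dock at (191,255). Next I lower the cell into the tray.

>>> apply_moves([
  {"ax":0,"ay":0,"az":0,"x":0,"y":0.002,"z":0.01,"gripper":0.4},
  {"ax":0,"ay":0,"az":0,"x":0,"y":0,"z":0.02,"gripper":0.4},
  {"ax":0,"ay":0,"az":0,"x":0,"y":0,"z":0.02,"gripper":0.4},
  {"ax":0,"ay":0,"az":0,"x":0,"y":0,"z":0.015,"gripper":0.4},
  {"ax":0,"ay":0,"az":0,"x":0,"y":0,"z":0.01,"gripper":0.4},
  {"ax":0,"ay":0,"az":0,"x":0,"y":0,"z":0.005,"gripper":0.4},
  {"ax":0,"ay":0,"az":0,"x":0,"y":0,"z":0,"gripper":0.4},
])

```text
t: 4.5
ee_pos: [611.2, -163.8, 216.5]
ee_rot: [1.0, -0.007, -0.005, -0.0]
force: [-0.4, 0.3, -3.6]
gripper_width: 0.523
```

```bash
python3 go.py 621 -158.5 55
python3 - <<'E'
from h import *
im=cv2.imread("pics/s1.png")
print("red rim scene",rim(im,(191,255),40,"red","scene",None))
E
```

```text
t 4.50 grasp [ 609.5 -163.6   61.5] turn deg [-0.05  0.62 -0.84] shift mm [ 9.8 -5.4  6.4] F [-0.4  0.3 -3.6] w 0.523
red rim scene (array([ 460.15232857, -237.99581772]), np.float64(5.984049892553607))
```

>>> apply_moves([
  {"ax":0,"ay":0.4,"az":-0.5,"x":0.009,"y":-0.005,"z":0,"gripper":0.4},
  {"ax":0,"ay":0,"az":0,"x":0,"y":0,"z":0.003,"gripper":0.4},
  {"ax":0,"ay":0,"az":0,"x":0,"y":0,"z":0.002,"gripper":0.4},
])

```text
t: 4.75
ee_pos: [620.9, -159.5, 212.4]
ee_rot: [1.0, -0.003, -0.001, -0.0]
force: [-0.6, 0.6, -2.7]
gripper_width: 0.525
```

```bash
python3 go.py 621 -158.5 55
```

```text
t 4.75 grasp [ 620.6 -159.4   57.4] turn deg [-0.03  0.11 -0.38] shift mm [ 0.1 -1.   2.4] F [-0.6  0.6 -2.7] w 0.525
```

>>> apply_moves([
  {"ax":0,"ay":0,"az":0,"x":0,"y":0,"z":0.002,"gripper":0.4},
  {"ax":0,"ay":0,"az":0,"x":0,"y":0,"z":0.001,"gripper":0.4},
])

```text
t: 4.92
ee_pos: [621.8, -159.3, 210.6]
ee_rot: [1.0, -0.003, 0.0, 0.0]
force: [-4.8, 0.8, 6.1]
gripper_width: 0.527
```

```bash
python3 go.py 621 -158.5 55
```

```text
t 4.92 grasp [ 621.8 -159.3   55.6] turn deg [ 0.01 -0.   -0.33] shift mm [-0.8 -0.8  0.6] F [-4.8  0.8  6.1] w 0.527
```

>>> apply_moves([
  {"ax":0,"ay":0,"az":0,"x":0,"y":0,"z":0,"gripper":0.6},
  {"ax":0,"ay":0,"az":0,"x":0,"y":0,"z":0,"gripper":1},
  {"ax":0,"ay":0,"az":0,"x":0,"y":0,"z":0,"gripper":1},
  {"ax":0,"ay":0,"az":0,"x":0,"y":0,"z":0,"gripper":1},
  {"ax":0,"ay":0,"az":0,"x":0,"y":0,"z":-0.01,"gripper":1},
  {"ax":0,"ay":0,"az":0,"x":0,"y":0,"z":-0.03,"gripper":1},
  {"ax":0,"ay":0,"az":0,"x":0,"y":0,"z":-0.04,"gripper":1},
  {"ax":0,"ay":0,"az":0,"x":-0.01,"y":-0.01,"z":-0.03,"gripper":1},
  {"ax":0,"ay":0,"az":0,"x":-0.01,"y":-0.03,"z":-0.02,"gripper":1},
  {"ax":0,"ay":0,"az":0,"x":-0.013,"y":-0.037,"z":0,"gripper":1},
  {"ax":0,"ay":0,"az":0,"x":-0.013,"y":-0.037,"z":0,"gripper":1},
  {"ax":0,"ay":0,"az":0,"x":-0.013,"y":-0.037,"z":0,"gripper":1},
])

```text
t: 5.92
ee_pos: [565.7, -10.1, 355.2]
ee_rot: [1.0, -0.008, 0.008, 0.001]
force: [0.7, 0.2, -0.4]
gripper_width: 1.0
```

```bash
python3 go.py 472 256 185
```

```text
t 5.92 grasp [568.2 -10.5 200.2] turn deg [ 0.16 -0.93 -0.9 ] shift mm [ -98.1 -264.6   12.9] F [ 0.7  0.2 -0.4] w 1.000
```

>>> apply_moves([
  {"ax":0,"ay":-0.5,"az":-0.5,"x":-0.013,"y":-0.035,"z":0,"gripper":1},
  {"ax":0,"ay":0,"az":0,"x":-0.013,"y":-0.035,"z":0,"gripper":1},
  {"ax":0,"ay":0,"az":0,"x":-0.013,"y":-0.035,"z":0,"gripper":1},
  {"ax":0,"ay":0,"az":0,"x":-0.013,"y":-0.035,"z":0,"gripper":1},
  {"ax":0,"ay":0,"az":0,"x":-0.013,"y":-0.035,"z":0,"gripper":1},
  {"ax":0,"ay":0,"az":0,"x":-0.013,"y":-0.035,"z":0,"gripper":1},
  {"ax":0,"ay":0,"az":0,"x":-0.01,"y":-0.027,"z":0,"gripper":1},
  {"ax":0,"ay":0,"az":0,"x":-0.006,"y":-0.016,"z":0.0,"gripper":1},
  {"ax":0,"ay":0,"az":0,"x":0,"y":0,"z":0,"gripper":1},
])

```text
t: 6.67
ee_pos: [465.2, 260.3, 364.4]
ee_rot: [1.0, -0.002, 0.011, -0.001]
force: [0.4, -0.3, -0.7]
gripper_width: 1.0
```

```bash
python3 go.py 472 256 105;  python3 - <<'E'
from h import *
t=eyes.camera("top");cv2.imwrite("pics/t2.png",t)
print("top red rim",rim(t,(436,213),24,"red","top",None), "blue cell in tray",steel(t,(403,140),14,"top",None,85))
o=manip.get_obs();im=eyes.camera("wrist");cv2.imwrite("pics/w2.png",im);np.save("pics/w2.npy",np.r_[o["ee_pos"],o["ee_rot"]])
P=pix("wrist",[[472,256,107],[470.7,256.5,40]],o);print(P)
print("red cell",steel(im,P[0],28,"wrist",o),"blue rim",rim(im,P[1],60,"blue","wrist",o))
E
```

```text
t 6.67 grasp [468.5 260.7 209.4] turn deg [-0.17 -1.22 -0.18] shift mm [  4.6   4.6 104.5] F [ 0.4 -0.3 -0.7] w 1.000
top red rim (array([ 450.21785694, -232.1731427 ]), np.float64(0.6567123789375557)) blue cell in tray [ 621.18815495 -156.21840062]
[[325.57355907 203.18166412]
 [324.06245703 183.10203199]]
red cell [474.59381996 255.00258676] blue rim (array([473.31729831, 256.68856032]), np.float64(0.31091483973764866))
```

View pics/w2.png

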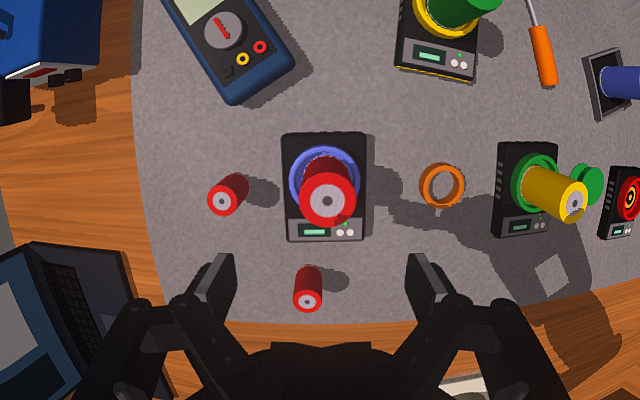

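The wrist view shows the big red cell at (327,200) in the blue dock. The two small red ones, at (222,200) and (307,300), are clear of the fingers. The blue cell stands in the tray (top right).

>>> apply_moves([
  {"ax":-0.1,"ay":-0.8,"az":-0.1,"x":0.005,"y":0.005,"z":0.01,"gripper":1},
  {"ax":0,"ay":0,"az":0,"x":0.001,"y":0,"z":0.025,"gripper":1},
  {"ax":0,"ay":0,"az":0,"x":0.001,"y":0,"z":0.025,"gripper":1},
  {"ax":0,"ay":0,"az":0,"x":0.001,"y":0,"z":0.025,"gripper":1},
  {"ax":0,"ay":0,"az":0,"x":0,"y":0,"z":0.015,"gripper":1},
  {"ax":0,"ay":0,"az":0,"x":0,"y":0,"z":0,"gripper":1},
])

```text
t: 7.27
ee_pos: [480.5, 244.9, 261.3]
ee_rot: [1.0, -0.005, 0.005, -0.001]
force: [-0.3, 0.5, -0.5]
gripper_width: 1.003
```

```bash
python3 go.py 474 255.3 77
```

```text
t 7.27 grasp [482.  245.1 106.3] turn deg [-0.07 -0.57 -0.55] shift mm [ -6.8 -10.3  29.2] F [-0.3  0.5 -0.5] w 1.003
```

>>> apply_moves([
  {"ax":0,"ay":-0.3,"az":-0.3,"x":-0.007,"y":-0.01,"z":0,"gripper":1},
  {"ax":0,"ay":0,"az":0,"x":0,"y":0,"z":0.01,"gripper":1},
  {"ax":0,"ay":0,"az":0,"x":0,"y":0,"z":0.01,"gripper":1},
  {"ax":0,"ay":0,"az":0,"x":0,"y":0,"z":0.007,"gripper":1},
  {"ax":0,"ay":0,"az":0,"x":0,"y":0,"z":0,"gripper":1},
])

```text
t: 7.68
ee_pos: [475.4, 252.4, 232.7]
ee_rot: [1.0, -0.004, 0.002, -0.001]
force: [0.2, 0.3, 0.7]
gripper_width: 1.002
```

```bash
python3 go.py 474 255.3 77
```

```text
t 7.68 grasp [476.1 252.7  77.7] turn deg [-0.08 -0.25 -0.51] shift mm [-1.5 -2.8  0.7] F [0.2 0.3 0.7] w 1.002
```

>>> apply_moves([
  {"ax":0,"ay":0,"az":0,"x":-0.002,"y":-0.0025,"z":0,"gripper":0.7},
  {"ax":0,"ay":0,"az":0,"x":0,"y":0,"z":0,"gripper":0.4},
  {"ax":0,"ay":0,"az":0,"x":0,"y":0,"z":0,"gripper":0.4},
  {"ax":0,"ay":0,"az":0,"x":0,"y":0,"z":0,"gripper":0.4},
  {"ax":0,"ay":0,"az":0,"x":0,"y":0,"z":0,"gripper":0.4},
  {"ax":0,"ay":0,"az":0,"x":0,"y":0,"z":0,"gripper":0.4},
])

```text
t: 8.18
ee_pos: [473.4, 255.6, 233.8]
ee_rot: [1.0, -0.004, 0.003, -0.001]
force: [-0.0, -0.5, -3.5]
gripper_width: 0.525
```

```bash
python3 go.py 451 -235.5 185
```

```text
t 8.18 grasp [474.3 255.9  78.8] turn deg [-0.11 -0.33 -0.46] shift mm [ -17.9  491.1 -107.3] F [-0.  -0.5 -3.5] w 0.525
```

>>> apply_moves([
  {"ax":0,"ay":0,"az":0,"x":0,"y":0,"z":-0.01,"gripper":0.4},
  {"ax":0,"ay":0,"az":0,"x":0,"y":0,"z":-0.025,"gripper":0.4},
  {"ax":0,"ay":0,"az":0,"x":0,"y":0,"z":-0.03,"gripper":0.4},
  {"ax":0,"ay":0,"az":0,"x":0,"y":0,"z":-0.03,"gripper":0.4},
  {"ax":0,"ay":-0.2,"az":0,"x":0,"y":0.01,"z":-0.02,"gripper":0.4},
  {"ax":0,"ay":0,"az":0,"x":-0.001,"y":0.02,"z":0,"gripper":0.4},
  {"ax":0,"ay":0,"az":0,"x":-0.001,"y":0.03,"z":0,"gripper":0.4},
  {"ax":0,"ay":0,"az":0,"x":-0.001,"y":0.035,"z":0,"gripper":0.4},
  {"ax":0,"ay":0,"az":0,"x":-0.001,"y":0.035,"z":0,"gripper":0.4},
  {"ax":0,"ay":0,"az":0,"x":-0.001,"y":0.035,"z":0,"gripper":0.4},
  {"ax":0,"ay":0,"az":0,"x":-0.001,"y":0.035,"z":0,"gripper":0.4},
])

```text
t: 9.1
ee_pos: [464.1, 53.7, 360.5]
ee_rot: [1.0, 0.001, 0.004, -0.002]
force: [0.2, -0.4, -3.5]
gripper_width: 0.528
```

```bash
python3 go.py 451 -235.5 185
```

```text
t 9.10 grasp [465.2  54.2 205.5] turn deg [-0.21 -0.41  0.15] shift mm [-14.  289.2  19.3] F [ 0.2 -0.4 -3.5] w 0.528
```

>>> apply_moves([
  {"ax":0,"ay":-0.2,"az":0,"x":-0.001,"y":0.035,"z":0,"gripper":0.4},
  {"ax":0,"ay":0,"az":0,"x":-0.001,"y":0.035,"z":0,"gripper":0.4},
  {"ax":0,"ay":0,"az":0,"x":-0.002,"y":0.035,"z":0,"gripper":0.4},
  {"ax":0,"ay":0,"az":0,"x":-0.002,"y":0.035,"z":0,"gripper":0.4},
  {"ax":0,"ay":0,"az":0,"x":-0.002,"y":0.035,"z":0,"gripper":0.4},
  {"ax":0,"ay":0,"az":0,"x":-0.002,"y":0.035,"z":0,"gripper":0.4},
  {"ax":0,"ay":0,"az":0,"x":-0.002,"y":0.03,"z":0.005,"gripper":0.4},
  {"ax":0,"ay":0,"az":0,"x":-0.001,"y":0.025,"z":0.005,"gripper":0.4},
  {"ax":0,"ay":0,"az":0,"x":0,"y":0.015,"z":0.005,"gripper":0.4},
  {"ax":0,"ay":0,"az":0,"x":0,"y":0.005,"z":0.005,"gripper":0.4},
  {"ax":0,"ay":0,"az":0,"x":0,"y":0,"z":0,"gripper":0.4},
])

```text
t: 10.02
ee_pos: [445.6, -251.3, 346.9]
ee_rot: [1.0, -0.002, 0.006, 0.0]
force: [0.2, 0.8, -2.7]
gripper_width: 0.525
```

```bash
python3 go.py 451 -235.5 110
```

```text
t 10.02 grasp [ 447.4 -251.3  191.9] turn deg [ 0.01 -0.65 -0.24] shift mm [  4.4 -15.8  81.9] F [ 0.2  0.8 -2.7] w 0.525
```

>>> apply_moves([
  {"ax":0,"ay":-0.4,"az":0,"x":0.004,"y":-0.015,"z":0.01,"gripper":0.4},
  {"ax":0,"ay":0,"az":0,"x":0,"y":0,"z":0.02,"gripper":0.4},
  {"ax":0,"ay":0,"az":0,"x":0,"y":0,"z":0.02,"gripper":0.4},
  {"ax":0,"ay":0,"az":0,"x":0,"y":0,"z":0.018,"gripper":0.4},
  {"ax":0,"ay":0,"az":0,"x":0,"y":0,"z":0,"gripper":0.4},
])

```text
t: 10.43
ee_pos: [450.7, -232.1, 279.9]
ee_rot: [1.0, -0.002, 0.004, 0.0]
force: [-2.0, 0.5, -3.0]
gripper_width: 0.526
```

```bash
python3 go.py 451 -235.5 92
```

```text
t 10.43 grasp [ 451.8 -232.2  124.9] turn deg [ 0.03 -0.4  -0.21] shift mm [ 0.1  3.4 32.9] F [-2.   0.5 -3. ] w 0.526
```

>>> apply_moves([
  {"ax":0,"ay":-0.2,"az":0,"x":0,"y":0.003,"z":0.01,"gripper":0.4},
  {"ax":0,"ay":0,"az":0,"x":0,"y":0,"z":0.01,"gripper":0.4},
  {"ax":0,"ay":0,"az":0,"x":0,"y":0,"z":0.005,"gripper":0.4},
  {"ax":0,"ay":0,"az":0,"x":0,"y":0,"z":0,"gripper":0.4},
])

```text
t: 10.77
ee_pos: [451.8, -233.3, 255.1]
ee_rot: [1.0, -0.0, 0.002, 0.0]
force: [0.8, 0.1, -2.8]
gripper_width: 0.526
```

```bash
python3 go.py 451 -235.5 79
```

```text
t 10.77 grasp [ 452.4 -233.4  100.1] turn deg [ 0.04 -0.25 -0.04] shift mm [-0.8  2.2 21.1] F [ 0.8  0.1 -2.8] w 0.526
```

>>> apply_moves([
  {"ax":0,"ay":0,"az":0,"x":-0.001,"y":0.002,"z":0.008,"gripper":0.4},
  {"ax":0,"ay":0,"az":0,"x":0,"y":0,"z":0.006,"gripper":0.4},
  {"ax":0,"ay":0,"az":0,"x":0,"y":0,"z":0.004,"gripper":0.4},
  {"ax":0,"ay":0,"az":0,"x":0,"y":0,"z":0,"gripper":0.4},
])

```text
t: 11.1
ee_pos: [451.3, -235.9, 236.6]
ee_rot: [1.0, -0.001, 0.003, 0.001]
force: [-0.1, 1.1, -4.3]
gripper_width: 0.523
```

```bash
python3 go.py 451 -235.5 78
```

```text
t 11.10 grasp [ 452.4 -236.2   81.6] turn deg [ 0.11 -0.38 -0.06] shift mm [-0.4 -0.4  3.6] F [-0.1  1.1 -4.3] w 0.523
```

>>> apply_moves([
  {"ax":0,"ay":0,"az":0,"x":-0.001,"y":0,"z":0.002,"gripper":0.4},
  {"ax":0,"ay":0,"az":0,"x":0,"y":0,"z":0.0015,"gripper":0.4},
  {"ax":0,"ay":0,"az":0,"x":0,"y":0,"z":0.001,"gripper":0.4},
])

```text
t: 11.35
ee_pos: [450.5, -236.3, 233.3]
ee_rot: [1.0, -0.001, 0.003, 0.001]
force: [-6.4, 4.0, 23.2]
gripper_width: 0.528
```

```bash
python3 go.py 451 -235.5 78
```

```text
t 11.35 grasp [ 451.5 -236.6   78.3] turn deg [ 0.1  -0.38 -0.09] shift mm [ 0.5 -0.8  0.3] F [-6.4  4.  23.2] w 0.528
```

>>> apply_moves([
  {"ax":0,"ay":0,"az":0,"x":0,"y":0,"z":-0.0005,"gripper":0.6},
  {"ax":0,"ay":0,"az":0,"x":0,"y":0,"z":0,"gripper":1},
  {"ax":0,"ay":0,"az":0,"x":0,"y":0,"z":0,"gripper":1},
  {"ax":0,"ay":0,"az":0,"x":0,"y":0,"z":0,"gripper":1},
  {"ax":0,"ay":0,"az":0,"x":0,"y":0,"z":-0.015,"gripper":1},
  {"ax":0,"ay":0,"az":0,"x":0,"y":0,"z":-0.03,"gripper":1},
  {"ax":0,"ay":-0.2,"az":0,"x":0.01,"y":-0.005,"z":-0.02,"gripper":1},
  {"ax":0,"ay":0,"az":0,"x":0.03,"y":-0.014,"z":0,"gripper":1},
  {"ax":0,"ay":0,"az":0,"x":0.035,"y":-0.016,"z":0,"gripper":1},
  {"ax":0,"ay":0,"az":0,"x":0.035,"y":-0.016,"z":0,"gripper":1},
  {"ax":0,"ay":0,"az":0,"x":0.03,"y":-0.014,"z":0,"gripper":1},
  {"ax":0,"ay":0,"az":0,"x":0.015,"y":-0.008,"z":0,"gripper":1},
])

```text
t: 12.35
ee_pos: [608.7, -163.0, 304.7]
ee_rot: [1.0, -0.004, 0.003, 0.001]
force: [-0.9, 0.1, -0.0]
gripper_width: 0.997
```

```bash
python3 go.py 621.5 -159 56
python3 - <<'E'
from h import *
o=manip.get_obs();im=eyes.camera("wrist");cv2.imwrite("pics/w3.png",im)
P=pix("wrist",[[621.5,-159,85]],o);print(P,"blue cell",steel(im,P[0],28,"wrist",o,85))
t=eyes.camera("top");cv2.imwrite("pics/t3.png",t)
P=pix("top",[[451,-233,107]]);print("red cell top",steel(t,P[0],12,"top",None))
E
```

```text
t 12.35 grasp [ 609.7 -163.4  149.7] turn deg [ 0.15 -0.35 -0.5 ] shift mm [12.2 -4.4 93.8] F [-0.9  0.1 -0. ] w 0.997
[[313.3966654  207.23906308]] blue cell [ 624.08909825 -158.13775374]
red cell top [ 450.93404583 -233.02310362]
```

>>> apply_moves([
  {"ax":0,"ay":-0.2,"az":-0.2,"x":0.012,"y":-0.004,"z":0.005,"gripper":1},
  {"ax":0,"ay":0,"az":0,"x":0.001,"y":0,"z":0.02,"gripper":1},
  {"ax":0,"ay":0,"az":0,"x":0.001,"y":0,"z":0.025,"gripper":1},
  {"ax":0,"ay":0,"az":0,"x":0,"y":0,"z":0.01,"gripper":1},
  {"ax":0,"ay":0,"az":0,"x":0,"y":0,"z":0,"gripper":1},
])

```text
t: 12.87
ee_pos: [620.9, -159.7, 242.8]
ee_rot: [1.0, -0.001, 0.001, 0.002]
force: [-0.1, 0.2, 0.3]
gripper_width: 0.996
```

```bash
python3 go.py 622.5 -158.5 56
```

```text
t 12.87 grasp [ 621.1 -160.2   87.8] turn deg [ 0.19 -0.08 -0.14] shift mm [ 1.6 -1.3 31.8] F [-0.1  0.2  0.3] w 0.996
```

>>> apply_moves([
  {"ax":0,"ay":0,"az":0,"x":0.002,"y":-0.001,"z":0.01,"gripper":1},
  {"ax":0,"ay":0,"az":0,"x":0.001,"y":0,"z":0.01,"gripper":1},
  {"ax":0,"ay":0,"az":0,"x":0.001,"y":0,"z":0.009,"gripper":1},
  {"ax":0,"ay":0,"az":0,"x":0,"y":0,"z":0,"gripper":1},
])

```text
t: 13.2
ee_pos: [624.1, -160.0, 212.9]
ee_rot: [1.0, -0.002, 0.001, 0.002]
force: [-0.4, 0.4, -0.7]
gripper_width: 0.999
```

```bash
python3 go.py 622.5 -158.5 56
```

```text
t 13.20 grasp [ 624.3 -160.5   57.9] turn deg [ 0.2  -0.08 -0.23] shift mm [-1.6 -1.5  1.9] F [-0.4  0.4 -0.7] w 0.999
```

Close, then lift in the same call.

>>> apply_moves([
  {"ax":0,"ay":0,"az":0,"x":-0.0015,"y":-0.0015,"z":0.001,"gripper":0.7},
  {"ax":0,"ay":0,"az":0,"x":0,"y":0,"z":0,"gripper":0.4},
  {"ax":0,"ay":0,"az":0,"x":0,"y":0,"z":0,"gripper":0.4},
  {"ax":0,"ay":0,"az":0,"x":0,"y":0,"z":0,"gripper":0.4},
  {"ax":0,"ay":0,"az":0,"x":0,"y":0,"z":0,"gripper":0.4},
  {"ax":0,"ay":0,"az":0,"x":0,"y":0,"z":0,"gripper":0.4},
  {"ax":0,"ay":0,"az":0,"x":0,"y":0,"z":-0.005,"gripper":0.4},
])

```text
t: 13.78
ee_pos: [622.1, -158.4, 217.0]
ee_rot: [1.0, -0.002, 0.0, 0.002]
force: [-0.8, -0.3, -4.1]
gripper_width: 0.529
```

```bash
python3 go.py 472.3 255.8 190
```

```text
t 13.78 grasp [ 622.2 -158.9   62. ] turn deg [ 0.19 -0.02 -0.24] shift mm [-151.5 -413.1 -129.4] F [-0.8 -0.3 -4.1] w 0.529
```

>>> apply_moves([
  {"ax":0,"ay":0,"az":0,"x":0,"y":0,"z":-0.02,"gripper":0.4},
  {"ax":0,"ay":0,"az":0,"x":0,"y":0,"z":-0.03,"gripper":0.4},
  {"ax":0,"ay":0,"az":0,"x":0,"y":-0.005,"z":-0.03,"gripper":0.4},
  {"ax":0,"ay":0,"az":0,"x":-0.005,"y":-0.015,"z":-0.02,"gripper":0.4},
  {"ax":0,"ay":0,"az":0,"x":-0.008,"y":-0.025,"z":-0.01,"gripper":0.4},
  {"ax":0,"ay":0,"az":0,"x":-0.012,"y":-0.033,"z":0,"gripper":0.4},
  {"ax":0,"ay":0,"az":0,"x":-0.012,"y":-0.033,"z":0,"gripper":0.4},
  {"ax":0,"ay":0,"az":0,"x":-0.012,"y":-0.033,"z":0,"gripper":0.4},
  {"ax":0,"ay":0,"az":0,"x":-0.012,"y":-0.033,"z":0,"gripper":0.4},
  {"ax":0,"ay":0,"az":0,"x":-0.012,"y":-0.033,"z":0,"gripper":0.4},
  {"ax":0,"ay":0,"az":0,"x":-0.012,"y":-0.033,"z":0,"gripper":0.4},
])

```text
t: 14.7
ee_pos: [536.2, 88.2, 334.9]
ee_rot: [1.0, -0.007, 0.003, 0.002]
force: [0.8, 0.6, -4.3]
gripper_width: 0.528
```

```bash
python3 go.py 472.3 255.8 190
```

```text
t 14.70 grasp [537.   87.7 179.9] turn deg [ 0.2  -0.3  -0.85] shift mm [ -66.3 -166.5  -11. ] F [ 0.8  0.6 -4.3] w 0.528
```

>>> apply_moves([
  {"ax":0.1,"ay":0,"az":-0.4,"x":-0.012,"y":-0.031,"z":0,"gripper":0.4},
  {"ax":0,"ay":0,"az":0,"x":-0.012,"y":-0.031,"z":0,"gripper":0.4},
  {"ax":0,"ay":0,"az":0,"x":-0.012,"y":-0.031,"z":0,"gripper":0.4},
  {"ax":0,"ay":0,"az":0,"x":-0.01,"y":-0.025,"z":0,"gripper":0.4},
  {"ax":0,"ay":0,"az":0,"x":-0.007,"y":-0.018,"z":0,"gripper":0.4},
  {"ax":0,"ay":0,"az":0,"x":-0.004,"y":-0.01,"z":0,"gripper":0.4},
  {"ax":0,"ay":0,"az":0,"x":0,"y":0,"z":0,"gripper":0.4},
])

```text
t: 15.28
ee_pos: [472.7, 246.7, 336.7]
ee_rot: [1.0, -0.001, 0.003, -0.0]
force: [0.3, -0.1, -4.2]
gripper_width: 0.525
```

```bash
python3 go.py 472.3 255.8 115
```

```text
t 15.28 grasp [473.5 246.7 181.7] turn deg [-0.01 -0.32 -0.07] shift mm [-0.8 -9.1 66.7] F [ 0.3 -0.1 -4.2] w 0.525
```

>>> apply_moves([
  {"ax":0,"ay":-0.2,"az":0,"x":-0.002,"y":-0.01,"z":0.01,"gripper":0.4},
  {"ax":0,"ay":0,"az":0,"x":0,"y":-0.001,"z":0.02,"gripper":0.4},
  {"ax":0,"ay":0,"az":0,"x":0,"y":-0.001,"z":0.02,"gripper":0.4},
  {"ax":0,"ay":0,"az":0,"x":0,"y":0,"z":0.012,"gripper":0.4},
  {"ax":0,"ay":0,"az":0,"x":0,"y":0,"z":0,"gripper":0.4},
])

```text
t: 15.7
ee_pos: [472.3, 258.5, 272.2]
ee_rot: [1.0, -0.002, 0.003, -0.001]
force: [-0.8, 0.7, -4.3]
gripper_width: 0.523
```

```bash
python3 go.py 472.3 255.8 98
python3 - <<'E'
from h import *
o=manip.get_obs();im=eyes.camera("wrist");cv2.imwrite("pics/w4.png",im)
E
```

```text
t 15.70 grasp [473.1 258.7 117.2] turn deg [-0.08 -0.31 -0.19] shift mm [-0.1  2.7 19.2] F [-0.8  0.7 -4.3] w 0.523
```

View pics/w4.png

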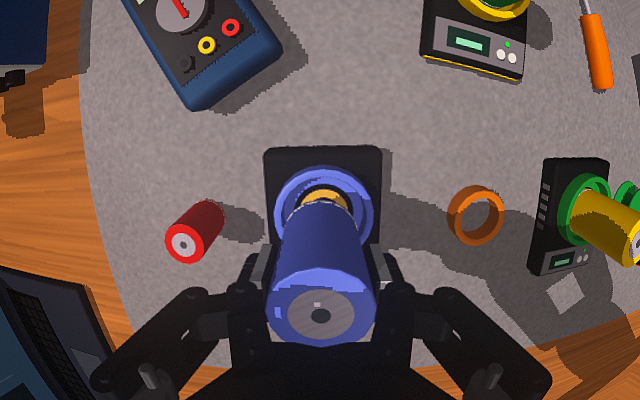

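The wrist view shows the blue cell hanging upright right over the blue collar (rim centre about (323,203)), with no obstruction. I lower it next.

>>> apply_moves([
  {"ax":0,"ay":-0.1,"az":0,"x":0,"y":0.0025,"z":0.008,"gripper":0.4},
  {"ax":0,"ay":0,"az":0,"x":0,"y":0,"z":0.01,"gripper":0.4},
  {"ax":0,"ay":0,"az":0,"x":0,"y":0,"z":0.008,"gripper":0.4},
  {"ax":0,"ay":0,"az":0,"x":0,"y":0,"z":0.005,"gripper":0.4},
  {"ax":0,"ay":0,"az":0,"x":0,"y":0,"z":0,"gripper":0.4},
])

```text
t: 16.17
ee_pos: [474.5, 254.8, 240.5]
ee_rot: [1.0, -0.003, 0.003, -0.001]
force: [0.0, 0.2, -3.2]
gripper_width: 0.526
```

```bash
python3 go.py 472.3 255.8 79
```

```text
t 16.17 grasp [475.5 255.2  85.5] turn deg [-0.17 -0.38 -0.38] shift mm [-2.2 -1.   6.5] F [ 0.   0.2 -3.2] w 0.526
```

>>> apply_moves([
  {"ax":0,"ay":0,"az":0,"x":-0.0025,"y":-0.001,"z":0.003,"gripper":0.4},
  {"ax":0,"ay":0,"az":0,"x":0,"y":0,"z":0.002,"gripper":0.4},
  {"ax":0,"ay":0,"az":0,"x":0,"y":0,"z":0.0015,"gripper":0.4},
  {"ax":0,"ay":0,"az":0,"x":0,"y":0,"z":0.0005,"gripper":0.4},
])

```text
t: 16.5
ee_pos: [472.2, 256.2, 235.7]
ee_rot: [1.0, -0.003, 0.004, -0.001]
force: [0.5, 0.3, -4.3]
gripper_width: 0.526
```

```bash
python3 go.py 472.3 255.8 79
```

```text
t 16.50 grasp [473.4 256.6  80.7] turn deg [-0.17 -0.43 -0.36] shift mm [0.  0.4 1.7] F [ 0.5  0.3 -4.3] w 0.526
```

>>> apply_moves([
  {"ax":0,"ay":0,"az":0,"x":0,"y":0,"z":0.002,"gripper":0.4},
  {"ax":0,"ay":0,"az":0,"x":0,"y":0,"z":0.001,"gripper":0.4},
])

```text
t: 16.67
ee_pos: [472.6, 256.4, 235.5]
ee_rot: [1.0, -0.003, 0.004, -0.002]
force: [-3.1, -3.3, 3.7]
gripper_width: 0.523
```

```bash
python3 go.py 472.3 255.8 79
```

```text
t 16.67 grasp [473.9 256.9  80.5] turn deg [-0.18 -0.51 -0.31] shift mm [-0.3  0.6  1.5] F [-3.1 -3.3  3.7] w 0.523
```

>>> apply_moves([
  {"ax":0,"ay":0,"az":0,"x":0,"y":0,"z":0.0015,"gripper":0.4},
])

```text
t: 16.75
ee_pos: [472.6, 256.5, 235.4]
ee_rot: [1.0, -0.003, 0.005, -0.001]
force: [-5.4, -4.2, 18.2]
gripper_width: 0.523
```

```bash
python3 go.py 656.5 132 190
```

```text
t 16.75 grasp [474.  256.9  80.4] turn deg [-0.17 -0.52 -0.3 ] shift mm [ 185.6  123.2 -108.3] F [-5.4 -4.2 18.2] w 0.523
```

>>> apply_moves([
  {"ax":0,"ay":0,"az":0,"x":0,"y":0,"z":-0.0005,"gripper":0.6},
  {"ax":0,"ay":0,"az":0,"x":0,"y":0,"z":0,"gripper":1},
  {"ax":0,"ay":0,"az":0,"x":0,"y":0,"z":0,"gripper":1},
  {"ax":0,"ay":0,"az":0,"x":0,"y":0,"z":0,"gripper":1},
  {"ax":0,"ay":0,"az":0,"x":0,"y":0,"z":-0.015,"gripper":1},
  {"ax":0,"ay":-0.2,"az":0,"x":0,"y":0,"z":-0.035,"gripper":1},
  {"ax":0,"ay":0,"az":0,"x":0,"y":0,"z":-0.035,"gripper":1},
  {"ax":0,"ay":0,"az":0,"x":0.01,"y":0.007,"z":-0.02,"gripper":1},
  {"ax":0,"ay":0,"az":0,"x":0.025,"y":0.017,"z":0,"gripper":1},
  {"ax":0,"ay":0,"az":0,"x":0.03,"y":0.02,"z":0,"gripper":1},
  {"ax":0,"ay":0,"az":0,"x":0.03,"y":0.02,"z":0,"gripper":1},
  {"ax":0,"ay":0,"az":0,"x":0.03,"y":0.02,"z":0,"gripper":1},
])

```text
t: 17.75
ee_pos: [596.7, 173.8, 348.3]
ee_rot: [1.0, 0.002, 0.004, -0.003]
force: [0.9, 0.7, 0.2]
gripper_width: 1.001
```

>>> apply_moves([
  {"ax":0,"ay":0,"az":0,"x":0.025,"y":0.016,"z":0,"gripper":1},
  {"ax":0,"ay":0,"az":0,"x":0.015,"y":0.01,"z":0,"gripper":1},
  {"ax":0,"ay":0,"az":0,"x":0,"y":0,"z":0,"gripper":1},
])

```text
t: 18.0
ee_pos: [643.8, 142.6, 349.1]
ee_rot: [1.0, 0.0, 0.007, -0.003]
force: [-0.2, -0.0, -0.0]
gripper_width: 0.999
```

```bash
python3 go.py 656 130 105;  python3 - <<'E'
from h import *
o=manip.get_obs();im=eyes.camera("wrist");cv2.imwrite("pics/w5.png",im)
P=pix("wrist",[[656,130,107],[657,131,40]],o);print(P)
print("green cell",steel(im,P[0],26,"wrist",o),"yellow rim",rim(im,P[1],60,"yellow","wrist",o))
E
```

```text
t 18.00 grasp [646.  143.4 194.1] turn deg [-0.31 -0.83  0.03] shift mm [10.9 13.1 89.2] F [-0.2 -0.  -0. ] w 0.999
[[339.72771713 199.97399245]
 [334.6520202  176.56129151]]
green cell [656.32906745 129.80881826] yellow rim (array([659.83227875, 131.57983658]), np.float64(0.23134791039851876))
```

View pics/w5.png

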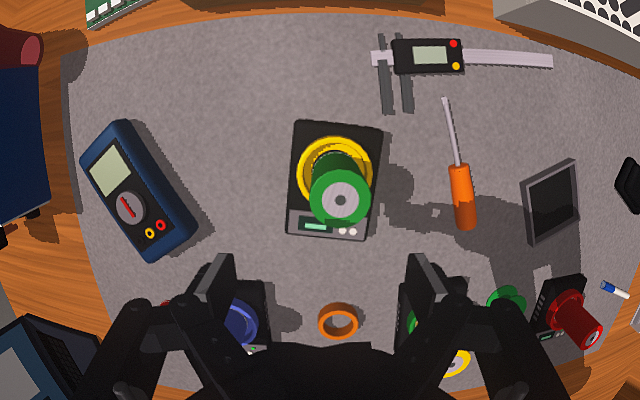

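The green cell's top is at (340,200), with the yellow rim around (334,172). The red cell stands in the red dock (lower right), and the tray at (550,200) is empty. I go down to the green cell.

>>> apply_moves([
  {"ax":-0.15,"ay":-0.5,"az":0,"x":0.009,"y":0.012,"z":0.01,"gripper":1},
  {"ax":0,"ay":0,"az":0,"x":0,"y":0,"z":0.02,"gripper":1},
  {"ax":0,"ay":0,"az":0,"x":0,"y":0,"z":0.025,"gripper":1},
  {"ax":0,"ay":0,"az":0,"x":0,"y":0,"z":0.02,"gripper":1},
  {"ax":0,"ay":0,"az":0,"x":0,"y":0,"z":0,"gripper":1},
])

```text
t: 18.47
ee_pos: [650.2, 132.2, 270.7]
ee_rot: [1.0, 0.001, 0.002, -0.002]
force: [-1.0, -0.9, -0.5]
gripper_width: 1.0
```

```bash
python3 go.py 656.3 129.8 77
```

```text
t 18.47 grasp [650.6 132.7 115.7] turn deg [-0.17 -0.18  0.17] shift mm [ 6.   2.6 38.7] F [-1.  -0.9 -0.5] w 1.000
```

>>> apply_moves([
  {"ax":-0.1,"ay":-0.1,"az":0,"x":0.006,"y":0.0025,"z":0.008,"gripper":1},
  {"ax":0,"ay":0,"az":0,"x":0.0005,"y":0,"z":0.012,"gripper":1},
  {"ax":0,"ay":0,"az":0,"x":0.0005,"y":0,"z":0.01,"gripper":1},
  {"ax":0,"ay":0,"az":0,"x":0,"y":0,"z":0.006,"gripper":1},
  {"ax":0,"ay":0,"az":0,"x":0,"y":0,"z":0,"gripper":1},
])

```text
t: 18.88
ee_pos: [657.1, 130.9, 232.5]
ee_rot: [1.0, 0.003, 0.0, -0.0]
force: [-0.1, 0.6, 0.3]
gripper_width: 0.993
```

```bash
python3 go.py 656.3 129.8 77
```

```text
t 18.88 grasp [657.2 131.1  77.5] turn deg [-0.06 -0.03  0.31] shift mm [-0.8  1.1  0.5] F [-0.1  0.6  0.3] w 0.993
```

>>> apply_moves([
  {"ax":0,"ay":0,"az":0,"x":-0.0005,"y":0.001,"z":0,"gripper":0.7},
  {"ax":0,"ay":0,"az":0,"x":0,"y":0,"z":0,"gripper":0.4},
  {"ax":0,"ay":0,"az":0,"x":0,"y":0,"z":0,"gripper":0.4},
  {"ax":0,"ay":0,"az":0,"x":0,"y":0,"z":0,"gripper":0.4},
  {"ax":0,"ay":0,"az":0,"x":0,"y":0,"z":0,"gripper":0.4},
  {"ax":0,"ay":0,"az":0,"x":0,"y":0,"z":0,"gripper":0.4},
  {"ax":0,"ay":0,"az":0,"x":0,"y":0,"z":-0.005,"gripper":0.4},
  {"ax":0,"ay":0,"az":0,"x":0,"y":0,"z":-0.015,"gripper":0.4},
  {"ax":0,"ay":0,"az":0,"x":0,"y":0,"z":-0.02,"gripper":0.4},
  {"ax":0,"ay":0,"az":0,"x":0,"y":0,"z":-0.015,"gripper":0.4},
])

```text
t: 19.72
ee_pos: [654.6, 129.5, 287.6]
ee_rot: [1.0, 0.003, -0.004, 0.0]
force: [0.6, 0.6, -3.9]
gripper_width: 0.525
```

```bash
python3 go.py 621 -158.5 120
```

```text
t 19.72 grasp [653.3 129.4 132.6] turn deg [0.03 0.46 0.32] shift mm [-35.1 287.8  13. ] F [ 0.6  0.6 -3.9] w 0.525
```

>>> apply_moves([
  {"ax":0,"ay":0.2,"az":0.1,"x":-0.002,"y":0.015,"z":0,"gripper":0.4},
  {"ax":0,"ay":0,"az":0,"x":-0.003,"y":0.025,"z":0,"gripper":0.4},
  {"ax":0,"ay":0,"az":0,"x":-0.004,"y":0.033,"z":0,"gripper":0.4},
  {"ax":0,"ay":0,"az":0,"x":-0.004,"y":0.033,"z":0,"gripper":0.4},
  {"ax":0,"ay":0,"az":0,"x":-0.004,"y":0.033,"z":0,"gripper":0.4},
  {"ax":0,"ay":0,"az":0,"x":-0.004,"y":0.033,"z":0,"gripper":0.4},
  {"ax":0,"ay":0,"az":0,"x":-0.004,"y":0.033,"z":0,"gripper":0.4},
  {"ax":0,"ay":0,"az":0,"x":-0.004,"y":0.028,"z":0,"gripper":0.4},
  {"ax":0,"ay":0,"az":0,"x":-0.003,"y":0.02,"z":0,"gripper":0.4},
  {"ax":0,"ay":0,"az":0,"x":-0.002,"y":0.012,"z":0,"gripper":0.4},
  {"ax":0,"ay":0,"az":0,"x":0,"y":0,"z":0,"gripper":0.4},
])

```text
t: 20.63
ee_pos: [619.0, -150.8, 299.1]
ee_rot: [1.0, 0.004, 0.005, 0.0]
force: [-0.6, 0.5, -4.5]
gripper_width: 0.527
```

```bash
python3 go.py 621 -158.5 65
```

```text
t 20.63 grasp [ 620.4 -150.9  144.1] turn deg [ 0.06 -0.55  0.42] shift mm [ 1.2  7.7 79.2] F [-0.6  0.5 -4.5] w 0.527
```

>>> apply_moves([
  {"ax":0,"ay":-0.3,"az":0.2,"x":0.002,"y":0.007,"z":0.01,"gripper":0.4},
  {"ax":0,"ay":0,"az":0,"x":0.001,"y":0,"z":0.02,"gripper":0.4},
  {"ax":0,"ay":0,"az":0,"x":0.001,"y":0,"z":0.02,"gripper":0.4},
  {"ax":0,"ay":0,"az":0,"x":0.001,"y":0,"z":0.012,"gripper":0.4},
  {"ax":0,"ay":0,"az":0,"x":0,"y":0,"z":0.008,"gripper":0.4},
  {"ax":0,"ay":0,"az":0,"x":0,"y":0,"z":0,"gripper":0.4},
])

```text
t: 21.13
ee_pos: [625.4, -157.3, 226.0]
ee_rot: [1.0, 0.002, 0.003, 0.001]
force: [-1.0, 0.0, -4.1]
gripper_width: 0.526
```

```bash
python3 go.py 621 -158.5 56
```

```text
t 21.13 grasp [ 626.4 -157.4   71. ] turn deg [ 0.06 -0.34  0.24] shift mm [-4.5  1.2 15. ] F [-1.   0.  -4.1] w 0.526
```

>>> apply_moves([
  {"ax":0,"ay":-0.1,"az":0,"x":-0.004,"y":0.001,"z":0.006,"gripper":0.4},
  {"ax":0,"ay":0,"az":0,"x":0,"y":0,"z":0.004,"gripper":0.4},
  {"ax":0,"ay":0,"az":0,"x":0,"y":0,"z":0.002,"gripper":0.4},
  {"ax":0,"ay":0,"az":0,"x":0,"y":0,"z":0,"gripper":0.4},
])

```text
t: 21.47
ee_pos: [621.7, -157.0, 213.3]
ee_rot: [1.0, 0.003, 0.002, 0.0]
force: [-0.6, -0.9, -3.6]
gripper_width: 0.527
```

```bash
python3 go.py 621 -158.5 56
```

```text
t 21.47 grasp [ 622.3 -157.2   58.3] turn deg [ 0.06 -0.22  0.37] shift mm [-0.7  1.5  2.3] F [-0.6 -0.9 -3.6] w 0.527
```

>>> apply_moves([
  {"ax":0,"ay":0,"az":0,"x":0,"y":0.001,"z":0.0015,"gripper":0.4},
  {"ax":0,"ay":0,"az":0,"x":0,"y":0,"z":0.0015,"gripper":0.4},
  {"ax":0,"ay":0,"az":0,"x":0,"y":0,"z":0.001,"gripper":0.4},
])

```text
t: 21.72
ee_pos: [622.4, -158.3, 210.7]
ee_rot: [1.0, 0.003, 0.003, 0.001]
force: [0.4, 0.7, -3.8]
gripper_width: 0.528
```

```bash
python3 go.py 471 3 190
```

```text
t 21.72 grasp [ 623.5 -158.5   55.7] turn deg [ 0.1  -0.38  0.37] shift mm [-149.5 -162.  -135.6] F [ 0.4  0.7 -3.8] w 0.528
```

>>> apply_moves([
  {"ax":0,"ay":0,"az":0,"x":0,"y":0,"z":0.0015,"gripper":0.4},
  {"ax":0,"ay":0,"az":0,"x":0,"y":0,"z":0.001,"gripper":0.4},
])

```text
t: 21.88
ee_pos: [622.7, -158.4, 210.6]
ee_rot: [1.0, 0.003, 0.003, 0.001]
force: [-3.5, 0.9, 3.1]
gripper_width: 0.526
```

```bash
python3 go.py 471 3 190
```

```text
t 21.88 grasp [ 623.7 -158.6   55.6] turn deg [ 0.08 -0.39  0.36] shift mm [-149.7 -162.1 -135.7] F [-3.5  0.9  3.1] w 0.526
```

Contact. I release it and go to the yellow cell in the green dock.

>>> apply_moves([
  {"ax":0,"ay":0,"az":0,"x":0,"y":0,"z":0,"gripper":0.6},
  {"ax":0,"ay":0,"az":0,"x":0,"y":0,"z":0,"gripper":1},
  {"ax":0,"ay":0,"az":0,"x":0,"y":0,"z":0,"gripper":1},
  {"ax":0,"ay":0,"az":0,"x":0,"y":0,"z":0,"gripper":1},
  {"ax":0,"ay":0,"az":0,"x":0,"y":0,"z":-0.015,"gripper":1},
  {"ax":0,"ay":0,"az":0,"x":0,"y":0,"z":-0.035,"gripper":1},
  {"ax":0,"ay":0,"az":0,"x":0,"y":0,"z":-0.035,"gripper":1},
  {"ax":0,"ay":-0.2,"az":0.2,"x":-0.01,"y":-0.012,"z":-0.03,"gripper":1},
  {"ax":0,"ay":0,"az":0,"x":-0.022,"y":-0.024,"z":-0.01,"gripper":1},
  {"ax":0,"ay":0,"az":0,"x":-0.025,"y":-0.027,"z":0,"gripper":1},
  {"ax":0,"ay":0,"az":0,"x":-0.025,"y":-0.027,"z":0,"gripper":1},
  {"ax":0,"ay":0,"az":0,"x":-0.025,"y":-0.027,"z":0,"gripper":1},
])

```text
t: 22.88
ee_pos: [517.3, -43.1, 350.3]
ee_rot: [1.0, -0.002, 0.012, 0.003]
force: [0.2, 0.4, 0.1]
gripper_width: 1.0
```

>>> apply_moves([
  {"ax":0,"ay":0,"az":0,"x":-0.02,"y":-0.02,"z":0,"gripper":1},
  {"ax":0,"ay":0,"az":0,"x":-0.01,"y":-0.01,"z":0,"gripper":1},
  {"ax":0,"ay":0,"az":0,"x":0,"y":0,"z":0,"gripper":1},
])

```text
t: 23.13
ee_pos: [481.4, -8.4, 352.7]
ee_rot: [1.0, -0.001, 0.012, 0.002]
force: [0.3, -0.5, 0.1]
gripper_width: 1.0
```

```bash
python3 go.py 470 2.5 110;  python3 - <<'E'
from h import *
o=manip.get_obs();im=eyes.camera("wrist");cv2.imwrite("pics/w6.png",im)
P=pix("wrist",[[470,2.5,107],[471.5,1,40]],o);print(P)
print("yellow cell",steel(im,P[0],26,"wrist",o),"green rim",rim(im,P[1],60,"green","wrist",o))
E
```

```text
t 23.13 grasp [485.1  -9.2 197.7] turn deg [ 0.28 -1.39 -0.07] shift mm [-13.5 -11.3  87.3] F [ 0.3 -0.5  0.1] w 1.000
[[304.68779816 231.03039721]
 [309.10083336 202.09714343]]
yellow cell [470.16028933   3.13441568] green rim (array([473.17853271,   1.39452468]), np.float64(0.3804708288550245))
```

>>> apply_moves([
  {"ax":0.15,"ay":-0.8,"az":0,"x":-0.013,"y":-0.011,"z":0.01,"gripper":1},
  {"ax":0,"ay":0,"az":0,"x":0,"y":0,"z":0.02,"gripper":1},
  {"ax":0,"ay":0,"az":0,"x":0,"y":0,"z":0.025,"gripper":1},
  {"ax":0,"ay":0,"az":0,"x":0,"y":0,"z":0.02,"gripper":1},
  {"ax":0,"ay":0,"az":0,"x":0,"y":0,"z":0,"gripper":1},
])

```text
t: 23.6
ee_pos: [478.6, -1.0, 280.0]
ee_rot: [1.0, -0.001, 0.014, 0.002]
force: [-1.2, -0.1, 0.1]
gripper_width: 1.0
```

```bash
python3 go.py 470.2 3 77
```

```text
t 23.60 grasp [482.9  -1.6 125.1] turn deg [ 0.23 -1.59 -0.12] shift mm [-9.8 -4.2 47.7] F [-1.2 -0.1  0.1] w 1.000
```

>>> apply_moves([
  {"ax":0.1,"ay":-1.0,"az":0,"x":-0.009,"y":-0.004,"z":0.005,"gripper":1},
  {"ax":0,"ay":-0.5,"az":0,"x":0,"y":0,"z":0.005,"gripper":1},
  {"ax":0,"ay":0,"az":0,"x":0,"y":0,"z":0.005,"gripper":1},
  {"ax":0,"ay":0,"az":0,"x":0,"y":0,"z":0,"gripper":1},
])

```text
t: 23.93
ee_pos: [472.4, 1.4, 265.2]
ee_rot: [1.0, -0.002, 0.001, 0.001]
force: [-1.4, -1.1, -0.8]
gripper_width: 1.003
```

```bash
python3 go.py 470.2 3 77
```

```text
t 23.93 grasp [472.7   1.1 110.2] turn deg [ 0.14 -0.1  -0.26] shift mm [-2.3 -1.6 33.2] F [-1.4 -1.1 -0.8] w 1.003
```

>>> apply_moves([
  {"ax":0,"ay":0,"az":0,"x":-0.002,"y":-0.0015,"z":0.008,"gripper":1},
  {"ax":0,"ay":0,"az":0,"x":0,"y":0,"z":0.011,"gripper":1},
  {"ax":0,"ay":0,"az":0,"x":0,"y":0,"z":0.008,"gripper":1},
  {"ax":0,"ay":0,"az":0,"x":0,"y":0,"z":0.004,"gripper":1},
  {"ax":0,"ay":0,"az":0,"x":0,"y":0,"z":0,"gripper":1},
])

```text
t: 24.35
ee_pos: [471.7, 3.0, 234.1]
ee_rot: [1.0, -0.002, 0.004, 0.001]
force: [-0.1, -1.1, 0.4]
gripper_width: 1.001
```

```bash
python3 go.py 470.2 3 77
```

```text
t 24.35 grasp [472.9   2.6  79.1] turn deg [ 0.15 -0.43 -0.26] shift mm [-1.6 -0.   2.1] F [-0.1 -1.1  0.4] w 1.001
```

>>> apply_moves([
  {"ax":0,"ay":-0.2,"az":0,"x":-0.002,"y":0,"z":0.001,"gripper":0.7},
  {"ax":0,"ay":0,"az":0,"x":0,"y":0,"z":0,"gripper":0.4},
  {"ax":0,"ay":0,"az":0,"x":0,"y":0,"z":0,"gripper":0.4},
  {"ax":0,"ay":0,"az":0,"x":0,"y":0,"z":0,"gripper":0.4},
  {"ax":0,"ay":0,"az":0,"x":0,"y":0,"z":0,"gripper":0.4},
  {"ax":0,"ay":0,"az":0,"x":0,"y":0,"z":0,"gripper":0.4},
  {"ax":0,"ay":0,"az":0,"x":0,"y":0,"z":-0.005,"gripper":0.4},
  {"ax":0,"ay":0,"az":0,"x":0,"y":0,"z":-0.015,"gripper":0.4},
  {"ax":0,"ay":0,"az":0,"x":0,"y":0,"z":-0.02,"gripper":0.4},
  {"ax":0,"ay":0,"az":0,"x":0,"y":0,"z":-0.015,"gripper":0.4},
])

```text
t: 25.18
ee_pos: [467.6, 3.2, 288.0]
ee_rot: [1.0, -0.002, -0.002, 0.001]
force: [0.4, 0.1, -2.6]
gripper_width: 0.523
```

```bash
python3 go.py 658 131.5 130
```

```text
t 25.18 grasp [466.9   2.8 133. ] turn deg [ 0.14  0.27 -0.25] shift mm [ 189.8 -129.1    1.7] F [ 0.4  0.1 -2.6] w 0.523
```

>>> apply_moves([
  {"ax":0,"ay":0,"az":0,"x":0.01,"y":-0.007,"z":0,"gripper":0.4},
  {"ax":0,"ay":0,"az":0,"x":0.02,"y":-0.013,"z":0,"gripper":0.4},
  {"ax":0,"ay":0,"az":0,"x":0.027,"y":-0.018,"z":0,"gripper":0.4},
  {"ax":0,"ay":0,"az":0,"x":0.027,"y":-0.018,"z":0,"gripper":0.4},
  {"ax":0,"ay":0,"az":0,"x":0.027,"y":-0.018,"z":0,"gripper":0.4},
  {"ax":0,"ay":0,"az":0,"x":0.027,"y":-0.018,"z":0,"gripper":0.4},
  {"ax":0,"ay":0,"az":0,"x":0.02,"y":-0.014,"z":0,"gripper":0.4},
  {"ax":0,"ay":0,"az":0,"x":0.012,"y":-0.009,"z":0,"gripper":0.4},
  {"ax":0,"ay":0,"az":0,"x":0.005,"y":-0.003,"z":0,"gripper":0.4},
  {"ax":0,"ay":0,"az":0,"x":0,"y":0,"z":0,"gripper":0.4},
])

```text
t: 26.02
ee_pos: [652.5, 129.5, 286.5]
ee_rot: [1.0, -0.003, -0.001, 0.001]
force: [-0.2, -0.3, -2.8]
gripper_width: 0.525
```

```bash
python3 go.py 658 131.5 105
```

```text
t 26.02 grasp [652.4 129.2 131.5] turn deg [ 0.08  0.07 -0.37] shift mm [ 5.5 -2.1 26.5] F [-0.2 -0.3 -2.8] w 0.525
```

>>> apply_moves([
  {"ax":0,"ay":0,"az":-0.2,"x":0.0055,"y":-0.002,"z":0.005,"gripper":0.4},
  {"ax":0,"ay":0,"az":0,"x":0.001,"y":0,"z":0.01,"gripper":0.4},
  {"ax":0,"ay":0,"az":0,"x":0.001,"y":0,"z":0.01,"gripper":0.4},
  {"ax":0,"ay":0,"az":0,"x":0,"y":0,"z":0,"gripper":0.4},
])

```text
t: 26.35
ee_pos: [658.2, 130.3, 257.6]
ee_rot: [1.0, -0.002, -0.003, 0.001]
force: [-0.5, 0.6, -3.1]
gripper_width: 0.521
```

```bash
python3 go.py 658 131.5 80
```

```text
t 26.35 grasp [657.4 129.9 102.6] turn deg [ 0.14  0.3  -0.18] shift mm [-0.1 -1.2 22.6] F [-0.5  0.6 -3.1] w 0.521
```

>>> apply_moves([
  {"ax":0,"ay":0.1,"az":0,"x":0.0005,"y":-0.001,"z":0.008,"gripper":0.4},
  {"ax":0,"ay":0,"az":0,"x":0.0005,"y":0,"z":0.007,"gripper":0.4},
  {"ax":0,"ay":0,"az":0,"x":0,"y":0,"z":0.004,"gripper":0.4},
  {"ax":0,"ay":0,"az":0,"x":0,"y":0,"z":0,"gripper":0.4},
])

```text
t: 26.68
ee_pos: [657.4, 129.6, 234.9]
ee_rot: [1.0, -0.003, -0.004, 0.002]
force: [0.1, -0.7, -2.9]
gripper_width: 0.527
```

```bash
python3 go.py 658 131.5 78
```

```text
t 26.68 grasp [656.3 129.   79.9] turn deg [ 0.2   0.43 -0.29] shift mm [ 0.6 -1.9  1.9] F [ 0.1 -0.7 -2.9] w 0.527
```

>>> apply_moves([
  {"ax":0,"ay":0,"az":0,"x":0.001,"y":-0.002,"z":0.001,"gripper":0.4},
  {"ax":0,"ay":0,"az":0,"x":0,"y":0,"z":0.0015,"gripper":0.4},
  {"ax":0,"ay":0,"az":0,"x":0,"y":0,"z":0.001,"gripper":0.4},
])

```text
t: 26.93
ee_pos: [658.6, 131.3, 233.7]
ee_rot: [1.0, -0.003, -0.004, 0.002]
force: [-1.1, -0.6, -1.2]
gripper_width: 0.526
```

```bash
python3 go.py 622.5 -158.5 150
```

```text
t 26.93 grasp [657.4 130.7  78.7] turn deg [ 0.23  0.45 -0.31] shift mm [-35.1 290.3 -69.8] F [-1.1 -0.6 -1.2] w 0.526
```

>>> apply_moves([
  {"ax":0,"ay":0,"az":0,"x":0,"y":0,"z":0.0015,"gripper":0.4},
  {"ax":0,"ay":0,"az":0,"x":0,"y":0,"z":0.0005,"gripper":0.4},
])

```text
t: 27.1
ee_pos: [658.9, 131.5, 233.9]
ee_rot: [1.0, -0.003, -0.003, 0.002]
force: [-0.4, -0.2, -3.1]
gripper_width: 0.524
```

>>> apply_moves([
  {"ax":0,"ay":0,"az":0,"x":0,"y":0,"z":0.002,"gripper":0.4},
  {"ax":0,"ay":0,"az":0,"x":0,"y":0,"z":0.0015,"gripper":0.4},
])

```text
t: 27.27
ee_pos: [659.3, 131.6, 233.6]
ee_rot: [1.0, -0.003, -0.003, 0.002]
force: [-6.9, -2.6, 11.6]
gripper_width: 0.524
```

Seated. I release it and go to the green cell in the tray.

>>> apply_moves([
  {"ax":0,"ay":0,"az":0,"x":0,"y":0,"z":0,"gripper":0.6},
  {"ax":0,"ay":0,"az":0,"x":0,"y":0,"z":0,"gripper":1},
  {"ax":0,"ay":0,"az":0,"x":0,"y":0,"z":0,"gripper":1},
  {"ax":0,"ay":0,"az":0,"x":0,"y":0,"z":0,"gripper":1},
  {"ax":0,"ay":0,"az":0,"x":0,"y":0,"z":-0.015,"gripper":1},
  {"ax":0,"ay":0.2,"az":0,"x":0,"y":0,"z":-0.03,"gripper":1},
  {"ax":0,"ay":0,"az":0,"x":0,"y":0.005,"z":-0.03,"gripper":1},
  {"ax":0,"ay":0,"az":0,"x":-0.003,"y":0.02,"z":0,"gripper":1},
  {"ax":0,"ay":0,"az":0,"x":-0.004,"y":0.033,"z":0,"gripper":1},
  {"ax":0,"ay":0,"az":0,"x":-0.004,"y":0.033,"z":0,"gripper":1},
  {"ax":0,"ay":0,"az":0,"x":-0.004,"y":0.033,"z":0,"gripper":1},
  {"ax":0,"ay":0,"az":0,"x":-0.004,"y":0.033,"z":0,"gripper":1},
])

```text
t: 28.27
ee_pos: [642.6, -22.4, 321.4]
ee_rot: [1.0, 0.003, 0.006, 0.001]
force: [0.9, 0.2, -0.1]
gripper_width: 1.001
```

>>> apply_moves([
  {"ax":0,"ay":0,"az":0,"x":-0.004,"y":0.033,"z":0,"gripper":1},
  {"ax":0,"ay":0,"az":0,"x":-0.004,"y":0.028,"z":0,"gripper":1},
  {"ax":0,"ay":0,"az":0,"x":-0.003,"y":0.02,"z":0,"gripper":1},
  {"ax":0,"ay":0,"az":0,"x":-0.002,"y":0.012,"z":0,"gripper":1},
  {"ax":0,"ay":0,"az":0,"x":0,"y":0,"z":0,"gripper":1},
])

```text
t: 28.68
ee_pos: [628.9, -125.9, 327.7]
ee_rot: [1.0, 0.0, 0.009, 0.002]
force: [-1.2, -0.3, 0.8]
gripper_width: 0.994
```

```bash
python3 go.py 622.5 -158.5 90;  python3 - <<'E'
from h import *
o=manip.get_obs();im=eyes.camera("wrist");cv2.imwrite("pics/w7.png",im)
P=pix("wrist",[[622.5,-158.5,85]],o);print(P)
print("green cell",steel(im,P[0],26,"wrist",o,85))
t=eyes.camera("top");cv2.imwrite("pics/t7.png",t)
P=pix("top",[[657,134,107]]);print("yellow cell top",steel(t,P[0],12,"top",None))
E
```

```text
t 28.68 grasp [ 631.5 -126.5  172.8] turn deg [ 0.23 -1.    0.  ] shift mm [-7.8 32.2 82.8] F [-1.2 -0.3  0.8] w 0.994
[[362.67740277 223.9780126 ]]
green cell [ 623.98658025 -158.34195517]
yellow cell top [656.99118208 133.98768758]
```

>>> apply_moves([
  {"ax":0.1,"ay":-0.5,"az":0,"x":-0.004,"y":0.016,"z":0,"gripper":1},
  {"ax":0,"ay":-0.3,"az":0,"x":-0.003,"y":0.015,"z":0.01,"gripper":1},
  {"ax":0,"ay":0,"az":0,"x":0,"y":0,"z":0.02,"gripper":1},
  {"ax":0,"ay":0,"az":0,"x":0,"y":0,"z":0.02,"gripper":1},
  {"ax":0,"ay":0,"az":0,"x":0,"y":0,"z":0.02,"gripper":1},
  {"ax":0,"ay":0,"az":0,"x":0,"y":0,"z":0,"gripper":1},
])

```text
t: 29.28
ee_pos: [624.6, -149.6, 255.2]
ee_rot: [1.0, 0.005, 0.003, 0.0]
force: [-1.8, 0.7, 0.6]
gripper_width: 1.001
```

```bash
python3 go.py 623.5 -158.5 56
```

```text
t 29.28 grasp [ 625.7 -149.7  100.2] turn deg [ 0.05 -0.39  0.53] shift mm [-1.5  8.9 44.2] F [-1.8  0.7  0.6] w 1.001
```

>>> apply_moves([
  {"ax":0,"ay":-0.2,"az":0.2,"x":-0.001,"y":0.009,"z":0.005,"gripper":1},
  {"ax":0,"ay":0,"az":0,"x":0,"y":0,"z":0.01,"gripper":1},
  {"ax":0,"ay":0,"az":0,"x":0,"y":0,"z":0.015,"gripper":1},
  {"ax":0,"ay":0,"az":0,"x":0,"y":0,"z":0.01,"gripper":1},
  {"ax":0,"ay":0,"az":0,"x":0,"y":0,"z":0,"gripper":1},
])

```text
t: 29.7
ee_pos: [624.8, -157.7, 212.2]
ee_rot: [1.0, 0.004, 0.002, 0.0]
force: [-0.1, -0.3, -0.8]
gripper_width: 0.995
```

```bash
python3 go.py 623.5 -158.5 56
```

```text
t 29.70 grasp [ 625.4 -157.9   57.2] turn deg [ 0.05 -0.22  0.47] shift mm [-1.3  0.8  1.2] F [-0.1 -0.3 -0.8] w 0.995
```

>>> apply_moves([
  {"ax":0,"ay":0,"az":0,"x":-0.0015,"y":0.0005,"z":0.0005,"gripper":0.7},
  {"ax":0,"ay":0,"az":0,"x":0,"y":0,"z":0,"gripper":0.4},
  {"ax":0,"ay":0,"az":0,"x":0,"y":0,"z":0,"gripper":0.4},
  {"ax":0,"ay":0,"az":0,"x":0,"y":0,"z":0,"gripper":0.4},
  {"ax":0,"ay":0,"az":0,"x":0,"y":0,"z":0,"gripper":0.4},
  {"ax":0,"ay":0,"az":0,"x":0,"y":0,"z":0,"gripper":0.4},
  {"ax":0,"ay":0,"az":0,"x":0,"y":0,"z":-0.01,"gripper":0.4},
  {"ax":0,"ay":0,"az":0,"x":0,"y":0,"z":-0.02,"gripper":0.4},
  {"ax":0,"ay":0,"az":0,"x":0,"y":0,"z":-0.025,"gripper":0.4},
  {"ax":0,"ay":0,"az":0,"x":0,"y":0,"z":-0.015,"gripper":0.4},
])

```text
t: 30.53
ee_pos: [620.7, -157.5, 280.7]
ee_rot: [1.0, 0.004, -0.003, -0.001]
force: [0.8, -0.9, -4.5]
gripper_width: 0.529
```

```bash
python3 go.py 472 1 130
```

```text
t 30.53 grasp [ 619.7 -157.1  125.7] turn deg [-0.12  0.38  0.47] shift mm [-147.4 -159.7   -3. ] F [ 0.8 -0.9 -4.5] w 0.529
```

>>> apply_moves([
  {"ax":0,"ay":0.1,"az":0.2,"x":-0.01,"y":-0.01,"z":-0.003,"gripper":0.4},
  {"ax":0,"ay":0,"az":0,"x":-0.017,"y":-0.019,"z":0,"gripper":0.4},
  {"ax":0,"ay":0,"az":0,"x":-0.023,"y":-0.025,"z":0,"gripper":0.4},
  {"ax":0,"ay":0,"az":0,"x":-0.023,"y":-0.025,"z":0,"gripper":0.4},
  {"ax":0,"ay":0,"az":0,"x":-0.023,"y":-0.025,"z":0,"gripper":0.4},
  {"ax":0,"ay":0,"az":0,"x":-0.02,"y":-0.021,"z":0,"gripper":0.4},
  {"ax":0,"ay":0,"az":0,"x":-0.013,"y":-0.015,"z":0,"gripper":0.4},
  {"ax":0,"ay":0,"az":0,"x":-0.006,"y":-0.008,"z":0,"gripper":0.4},
  {"ax":0,"ay":0,"az":0,"x":0,"y":0,"z":0,"gripper":0.4},
])

```text
t: 31.28
ee_pos: [480.5, -6.3, 294.4]
ee_rot: [1.0, 0.001, 0.005, 0.001]
force: [0.0, 0.1, -4.1]
gripper_width: 0.525
```

```bash
python3 go.py 472 1 103
```

```text
t 31.28 grasp [482.2  -6.6 139.4] turn deg [ 0.11 -0.63  0.09] shift mm [-8.9 -7.4 36.3] F [ 0.   0.1 -4.1] w 0.525
```

>>> apply_moves([
  {"ax":0,"ay":-0.4,"az":0,"x":-0.009,"y":-0.007,"z":0.005,"gripper":0.4},
  {"ax":0,"ay":0,"az":0,"x":0,"y":0,"z":0.012,"gripper":0.4},
  {"ax":0,"ay":0,"az":0,"x":0,"y":0,"z":0.012,"gripper":0.4},
  {"ax":0,"ay":0,"az":0,"x":0,"y":0,"z":0,"gripper":0.4},
])

```text
t: 31.62
ee_pos: [473.5, 0.6, 266.2]
ee_rot: [1.0, 0.001, 0.005, 0.001]
force: [-0.8, -0.4, -4.3]
gripper_width: 0.528
```

```bash
python3 go.py 472 1 80
```

```text
t 31.62 grasp [4.750e+02 2.000e-01 1.112e+02] turn deg [ 0.14 -0.57  0.08] shift mm [-1.8 -0.5 31.1] F [-0.8 -0.4 -4.3] w 0.528
```

>>> apply_moves([
  {"ax":0,"ay":-0.4,"az":0,"x":-0.002,"y":0,"z":0.006,"gripper":0.4},
  {"ax":0,"ay":0,"az":0,"x":-0.001,"y":0,"z":0.008,"gripper":0.4},
  {"ax":0,"ay":0,"az":0,"x":0,"y":0,"z":0,"gripper":0.4},
])

```text
t: 31.87
ee_pos: [471.8, -0.4, 251.3]
ee_rot: [1.0, -0.0, 0.002, 0.001]
force: [0.0, 0.0, -4.1]
gripper_width: 0.527
```

```bash
python3 go.py 472 1 80
```

```text
t 31.87 grasp [472.3  -0.8  96.3] turn deg [ 0.15 -0.19 -0.02] shift mm [ 0.2 -1.4 16.3] F [ 0.   0.  -4.1] w 0.527
```

>>> apply_moves([
  {"ax":0,"ay":0,"az":0,"x":-0.0005,"y":-0.0015,"z":0.005,"gripper":0.4},
  {"ax":0,"ay":0,"az":0,"x":0,"y":0,"z":0.006,"gripper":0.4},
  {"ax":0,"ay":0,"az":0,"x":0,"y":0,"z":0.003,"gripper":0.4},
  {"ax":0,"ay":0,"az":0,"x":0,"y":0,"z":0,"gripper":0.4},
])

```text
t: 32.2
ee_pos: [471.9, 0.7, 236.0]
ee_rot: [1.0, -0.001, 0.002, 0.001]
force: [-0.1, 0.1, -4.0]
gripper_width: 0.527
```

```bash
python3 go.py 472 1 78
```

```text
t 32.20 grasp [4.725e+02 3.000e-01 8.100e+01] turn deg [ 0.16 -0.24 -0.07] shift mm [ 0.1 -0.3  3. ] F [-0.1  0.1 -4. ] w 0.527
```

>>> apply_moves([
  {"ax":0,"ay":0,"az":0,"x":0,"y":0,"z":0.002,"gripper":0.4},
  {"ax":0,"ay":0,"az":0,"x":0,"y":0,"z":0.0015,"gripper":0.4},
  {"ax":0,"ay":0,"az":0,"x":0,"y":0,"z":0.001,"gripper":0.4},
])

```text
t: 32.45
ee_pos: [472.3, 0.7, 234.6]
ee_rot: [1.0, -0.001, 0.002, 0.001]
force: [-3.7, 0.8, 4.9]
gripper_width: 0.526
```

Contact with the floor. I release it and retreat.

>>> apply_moves([
  {"ax":0,"ay":0,"az":0,"x":0,"y":0,"z":0.0005,"gripper":0.6},
  {"ax":0,"ay":0,"az":0,"x":0,"y":0,"z":0,"gripper":1},
  {"ax":0,"ay":0,"az":0,"x":0,"y":0,"z":0,"gripper":1},
  {"ax":0,"ay":0,"az":0,"x":0,"y":0,"z":0,"gripper":1},
  {"ax":0,"ay":0,"az":0,"x":0,"y":0,"z":-0.015,"gripper":1},
  {"ax":0,"ay":0,"az":0,"x":0,"y":0,"z":-0.035,"gripper":1},
  {"ax":0,"ay":0,"az":0,"x":0,"y":0,"z":-0.035,"gripper":1},
  {"ax":0,"ay":0,"az":0,"x":0,"y":0,"z":-0.035,"gripper":1},
  {"ax":0,"ay":0,"az":0,"x":0,"y":0.02,"z":-0.03,"gripper":1},
  {"ax":0,"ay":0,"az":0,"x":-0.01,"y":0.035,"z":-0.01,"gripper":1},
  {"ax":0,"ay":0,"az":0,"x":-0.01,"y":0.035,"z":0,"gripper":1},
  {"ax":0,"ay":0,"az":0,"x":-0.01,"y":0.035,"z":0,"gripper":1},
])

```text
t: 33.45
ee_pos: [443.9, -123.3, 404.1]
ee_rot: [1.0, 0.004, 0.006, 0.002]
force: [0.7, -0.0, 0.9]
gripper_width: 1.003
```

>>> apply_moves([
  {"ax":0,"ay":0,"az":0,"x":-0.01,"y":0.035,"z":0,"gripper":1},
  {"ax":0,"ay":0,"az":0,"x":-0.01,"y":0.035,"z":0,"gripper":1},
  {"ax":0,"ay":0,"az":0,"x":-0.01,"y":0.035,"z":0,"gripper":1},
  {"ax":0,"ay":0,"az":0,"x":-0.01,"y":0.035,"z":0,"gripper":1},
  {"ax":0,"ay":0,"az":0,"x":0,"y":0.035,"z":0,"gripper":1},
  {"ax":0,"ay":0,"az":0,"x":0,"y":0.035,"z":0,"gripper":1},
  {"ax":0,"ay":0,"az":0,"x":0,"y":0.035,"z":0,"gripper":1},
  {"ax":0,"ay":0,"az":0,"x":0,"y":0.035,"z":0,"gripper":1},
  {"ax":0,"ay":0,"az":0,"x":0,"y":0.03,"z":0,"gripper":1},
  {"ax":0,"ay":0,"az":0,"x":0,"y":0.015,"z":0,"gripper":1},
  {"ax":0,"ay":0,"az":0,"x":0,"y":0,"z":0,"gripper":1},
])

```text
t: 34.37
ee_pos: [399.2, -470.7, 407.4]
ee_rot: [1.0, 0.002, 0.009, 0.005]
force: [0.2, -0.1, 0.2]
gripper_width: 0.999
```

Run:
```python
from h import *
t=eyes.camera("top");cv2.imwrite("pics/t8.png",t);s=eyes.camera("scene");cv2.imwrite("pics/s8.png",s)
for n,p in dict(red=(450.2,-232),green=(471,4),yellow=(656.4,134),blue=(470.8,258.5)).items():
    P=pix("top",[[*p,107]]);print(n,"dock",p,"cell",steel(t,P[0],12,"top",None).round(1))
a=cv2.resize(t[85:265,160:480],None,fx=2.2,fy=2.2);cv2.imwrite("pics/c8.png",a)
```

```text
red dock (450.2, -232) cell [ 451.  -234.4]
green dock (471, 4) cell [472.4   2.2]
yellow dock (656.4, 134) cell [657. 134.]
blue dock (470.8, 258.5) cell [472.3 260.1]
```

View pics/c8.png

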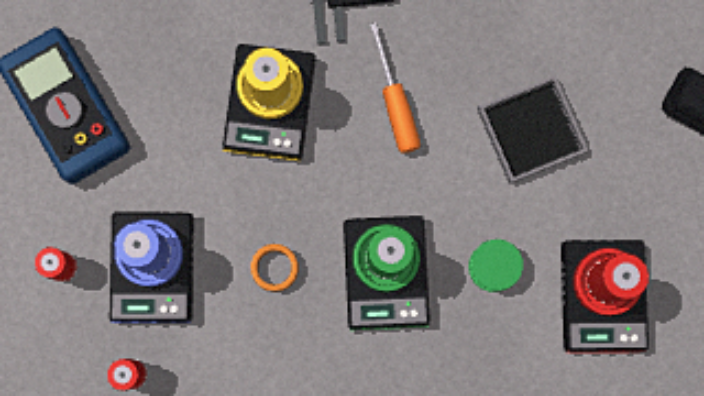

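View pics/s8.png

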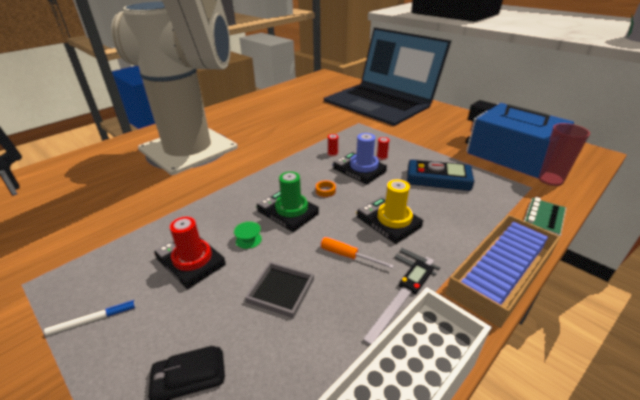

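Both views show every big cell upright in the dock of its own colour, the tray empty and the arm clear. I hand the job in.

```bash
python3 -c "
from plant import manip
print(manip.job_done())"
```

```text
the job is handed in; nothing more can be done
None
```

I swapped all four cells into the docks of their own colour and handed the job in at about 34.5 s of the 122 s allowed. I moved blue to the tray, red to the red dock and blue to the blue dock. Then I moved green to the tray, yellow to the yellow dock and green to the green dock.

- **Seating:** Each cell was lowered until the force showed contact at the height expected for the seat floor, then released.
- **Last pictures:** In the final top view the cell axes lie 0.6 to 2.5 mm from the measured seat centres (limit 10 mm). The final scene view shows all four cells upright, the tray empty and the gripper well clear.
- **Disagreements:** The top and wrist cameras differed by about 2–5 mm, mostly in y, so I worked with values between them, closer to the wrist. An early fit of the red rim in the scene camera was poor (6 mm residual), so I ignored it. Blue touched its seat floor about 1.5 mm higher than expected, which is still far below the rim and within the uncertainty of its grip height.
- **Result:** Handing in reported no verdict.

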